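# Edge tools back in their fitted tray

### The arm

A 6-joint arm with a two-finger parallel gripper is mounted at the origin on a cart in front of the work surface, level with it; the furniture and walls round the work are solid. World frame = base frame: x ahead of the robot, y to its left, z up, the work surface at z = 0. Lengths are in m, angles in rad, forces in N, time in s.
With the tool pointing down it reaches from about 0.225 to 0.725 m from the base axis. Payload 3.1 kg.
Tool frame: the origin (TCP) lies between the finger pads; the fingertips stand 25 mm ahead of it and the grasp point (between the pads) lies 6 mm ahead of it (finger_overhang is the distance from the TCP to the fingertips, in m); z points along the fingers, y is the line along which they close (so a half turn about z gives the same grasp; the last joint's range is limited). The gripper opens to 85 mm and grips with 20 to 120 N. Pads are 22 mm wide; open, the fingers measure 114 mm over their backs; the gripper's body (76 mm by 85 mm) begins 54 mm behind the grasp point. The pads swing forward as they close: fully open they stand 13 mm farther back than shut.
Start: joints at [1.113, 0.048, 0.099, 1.622, 0, 1.443], TCP at [0.17, 0.497, 0.222] pointing down, gripper open.
Joint ranges: [-2.91, 2.91], [-0.99, 1.94], [-1.21, 1.42], [-2.12, 2.29], [-1.49, 1.47], [-3.14, 3.14]. Speed limits (rad/s): [2.79, 2.79, 3.14, 3.14, 3.14, 3.14].

### API

Orientations are given as a unit quaternion [w, x, y, z].
In Python, from bench import read_state, get_image, camera_model, sign_off, find_in, tip_of, finger_overhang gives the robot as it stands.
- The arm moves only by the shell command python3 -m creep 'ROWS' [FORCE]. ROWS is JSON, a list of rows, each a list of 7 numbers: the turn, a rotation vector about the tool's x, y, z in rad, then the shift along the tool's x, y, z in cm, then the opening in per cent of the stroke, from 0 (shut) to 100 (fully open). A call has 1 to 10 rows; each row shifts and turns the commanded pose from where the row before left it, along the tool's axes as they then stand; what a row does not reach is not made up. A row lasts 1/10 s, in which the tool goes at most 50 mm and 8.59 degrees, less where a joint would pass 70% of its speed; a pose out of reach is approached as far as the arm can. A call is refused whole if a number of a shift passes 5 or a number of a turn 0.15, either way. A call with a gripper value outside its range is refused whole. The fingers move at their own pace and stop on an object; FORCE is the grip in N (left out, the last holds). Time passes only in rows, so rows that do not move let the fingers close. It gives the time, the measured TCP pose, the force, the opening and the grip force at its end, in the units of the state.
- read_state(): the state, without advancing time (a new reading comes with each control period).
- get_image(name): name is "side" or "top"; returns the picture (384x512x3 uint8, blue, green, red); there is no depth.
- camera_model(name): a dict with "mtx" (3x3 intrinsics, pixels), "world_to_cam" (4x4, takes a point from world to camera coordinates). Camera axes: x right, y down, z forward; pixel columns grow to the right and rows downward; lengths in m; the calibration is good to about 2 mm. A picture is of the moment at which its call begins. camera_model takes no time and is no camera call.
- sign_off(): hands the job in; it is judged then, once.
Trained networks look in the newest picture that a camera, given by its name, has taken for a name from the list of things; names that differ only in an ending like _2 or _b are one class to them, and where a whole thing is asked for, a point or a joint stands for the part that bears it (a point fixed in the world has none). Each returns a list of dicts, best first, with "confidence" (0 to 1); they miss things now and then, are a little off and sometimes report something else, mostly with a low value. They report only what shows in the picture. A call takes as long as a camera call.
- find_in(camera, name): "box" ([centre column, centre row, width, height] in pixels, round what is visible of it).
- tip_of(camera, name): "point" ([row, column] in pixels: a listed point, or the origin of a listed thing).
The state is a dict: "t": time; "qpos": joint angles; "dq": joint speeds; "effort": joint torques, N m; "tcp_pos": TCP position; "tool_rot": TCP orientation; "wrist_force": force on the tool from outside, world axes, zero at the start; "ft_torque": the same for the moment, N m; "gripper_width": finger opening in m; "gripper_force": force on a finger pad.
Only numpy, scipy, OpenCV 4.12 (cv2) and the standard library are available. Lean on these libraries where they do the work, as an engineer would, in place of code of your own. Each camera call takes 0.05 s, during which the arm holds its last target. There are 200 camera calls.

### The job

Put the edge tools away in the wooden tray so that their edges are safe: lay each of the three chisels in the bed whose slot is cut for its blade (narrow, medium, wide), handle in the handle rest and blade right down in the slot, and stand the block plane flat in its own fenced bed. Lay the tools down, do not drop them, and leave the two screwdrivers lying where they are.

Things in the scene. Friction and masses are not known exactly. Their poses are not given: they have to be found in the camera images.
- chisel_6: Narrow bench chisel, dark brown handle, 6 mm blade, 260 mm long, lying flat. Origin: underside, mid-length; z up; +y to the handle butt, -y to the edge. Round handle y = 5 to 130 mm, 27 mm thick, axis at z = 14; blade y = -7 to -130 mm, underside at z = 4. Balances at y = 40 to 55 mm: grip across the handle there. 0.14 kg, +-30%.
- chisel_18: Medium bench chisel, pale wooden handle, 18 mm blade, 260 mm long, lying flat. Origin: underside, mid-length; z up; +y to the handle butt, -y to the edge. Round handle y = 5 to 130 mm, 27 mm thick, axis at z = 14; blade y = -7 to -130 mm, underside at z = 4. Balances at y = 40 to 55 mm: grip across the handle there. 0.14 kg, +-30%.
- chisel_25: Wide bench chisel, dark brown handle, 25 mm blade, 260 mm long, lying flat. Origin: underside, mid-length; z up; +y to the handle butt, -y to the edge. Round handle y = 5 to 130 mm, 27 mm thick, axis at z = 14; blade y = -7 to -130 mm, underside at z = 4. Balances at y = 40 to 55 mm: grip across the handle there. 0.14 kg, +-30%.
- block_plane: Block plane on its sole: green body, bright lever cap, brown knob; 48 mm wide (x), 165 long (y, knob towards -y), 66 high. Origin: middle of the sole; z up. Grip from above at mid-length across the 48 mm, pads about 30 mm above the sole. 0.68 kg, +-30%. (Carry tools high: the red lever of the jig on the bench is 154 mm tall.)
- bed_narrow: Narrow-slot fixed bed for the 6 mm blade: dark strip, two pale notched rests 57 mm wide, 22 long, tops 36 to 39 mm up, flanks flared 8 mm a side. Origin: 6 mm over the bench, under the handle rest (notch 30 mm). Blade rest (slot 11 mm, black pad) at y = -170 mm. Chisel home: its origin at x 0, y -95, z +15 mm, axes as the bed's. The 4 beds lie 66 mm apart, any order, in a tray, rim 18 mm.
- bed_medium: Medium-slot fixed bed for the 18 mm blade: dark strip, two pale notched rests 57 mm wide, 22 long, tops 36 to 39 mm up, flanks flared 8 mm a side. Origin: 6 mm over the bench, under the handle rest (notch 30 mm). Blade rest (slot 22 mm, black pad) at y = -170 mm. Chisel home: its origin at x 0, y -95, z +15 mm, axes as the bed's. The 4 beds lie 66 mm apart, any order, in a tray, rim 18 mm.
- bed_wide: Wide-slot fixed bed for the 25 mm blade: dark strip, two pale notched rests 57 mm wide, 22 long, tops 36 to 39 mm up, flanks flared 8 mm a side. Origin: 6 mm over the bench, under the handle rest (notch 30 mm). Blade rest (slot 31 mm, black pad) at y = -170 mm. Chisel home: its origin at x 0, y -95, z +15 mm, axes as the bed's. The 4 beds lie 66 mm apart, any order, in a tray, rim 18 mm.
- bed_plane: Fixed bed for the plane: dark board 74 x 210 mm, top 12 mm above the origin, pale fence 10 mm higher at corners and ends (inside 66 x 200 mm). Origin: 6 mm over the bench, in line with the other beds' origins; the board's middle is at y = -95 mm. Plane home: its origin at x 0, y -95, z +12 mm, lengthwise along y, either way round.
- screwdriver_red: Dark red screwdriver, fluted handle, thin round shaft, 212 mm long, lying flat. Origin: underside, mid-length; +y to the handle. Does not belong in the tray: leave it where it lies.
- screwdriver_yellow: Yellow screwdriver, fluted handle, thin round shaft, 174 mm long, lying flat. Origin: underside, mid-length; +y to the handle. Does not belong in the tray: leave it where it lies.

How it is judged:
By the outcome, as a careful person would: the job done as asked, in the order asked, and still so for the second after the job is handed in, with the robot touching nothing.
It also fails if it takes over 141 s, if anything falls off the work surface, if the arm or the gripper's body presses on something with over 40 N, if the wrist force passes 120 N, or if a joint passes its speed limit or range.

## Working session

There is one attempt and no reset: what is moved stays moved. The work goes in short steps, Python scripts to look and compute and a shell command to move; the robot and the scene stay as the last step left them, time stands still between calls to the robot, and variables do not carry over. Pictures are saved under pics/ and viewed, at most 14 in all, crops included, and the job is handed in when it is done.

```bash
mkdir -p pics; ls; cat > h.py <<'E'
import numpy as np,cv2,json
from bench import *
def snap(c,f,s=1.5):
    im=get_image(c); cv2.imwrite('pics/%s.png'%f,cv2.resize(im,None,fx=s,fy=s,interpolation=cv2.INTER_CUBIC)); return im
def ray(c,col,row,z):
    m=camera_model(c);K=np.array(m['mtx']);T=np.array(m['world_to_cam'])
    d=T[:3,:3].T@np.linalg.solve(K,[col,row,1.]);o=-T[:3,:3].T@T[:3,3]
    return o+d*(z-o[2])/d[2]
def proj(c,p):
    m=camera_model(c);K=np.array(m['mtx']);T=np.array(m['world_to_cam'])
    q=K@(T[:3,:3]@np.array(p)+T[:3,3]);return q[:2]/q[2]
E
python3 - <<'E'
from h import *
snap('top','top0');snap('side','side0')
np.set_printoptions(precision=4,suppress=True)
for n in 'chisel_6 chisel_18 chisel_25 block_plane bed_narrow bed_medium bed_wide bed_plane screwdriver_red screwdriver_yellow'.split():
    for c in ['top']:
        print(n,[(np.round(d['point'],1),d['confidence'],ray(c,d['point'][1],d['point'][0],0.006)[:2]) for d in tip_of(c,n)[:2]])
print(read_state()); 
for c in ['top','side']:
  T=np.array(camera_model(c)['world_to_cam']);print(-T[:3,:3].T@T[:3,3],T[2,:3])
E
```

```text
pics
chisel_6 [(array([123.9, 197.7]), 0.94, array([0.6798, 0.1709])), (array([121.4, 236. ]), 0.63, array([0.6851, 0.0546]))]
chisel_18 [(array([123.9, 197.7]), 0.94, array([0.6798, 0.1709])), (array([121.4, 236. ]), 0.63, array([0.6851, 0.0546]))]
chisel_25 [(array([123.9, 197.7]), 0.94, array([0.6798, 0.1709])), (array([121.4, 236. ]), 0.63, array([0.6851, 0.0546]))]
block_plane [(array([166.9, 122.1]), 0.84, array([0.5531, 0.3992]))]
bed_narrow [(array([190.7, 358.3]), 0.66, array([ 0.4667, -0.3081]))]
bed_medium [(array([190.4, 374.9]), 0.7, array([ 0.4666, -0.3579])), (array([122.9, 195.4]), 0.2, array([0.683 , 0.1779]))]
bed_wide [(array([193.3, 400.9]), 0.93, array([ 0.4563, -0.4353]))]
bed_plane [(array([187.1, 329.6]), 0.58, array([ 0.4793, -0.2226]))]
screwdriver_red [(array([136.6, 164.1]), 0.62, array([0.6428, 0.2729])), (array([123.5, 237.1]), 0.42, array([0.6786, 0.0514]))]
screwdriver_yellow []
{'t': 0.6, 'qpos': array([ 1.1132,  0.048 ,  0.0992,  1.622 , -0.    ,  1.443 ]), 'dq': array([ 0.0013, -0.0012,  0.0021, -0.0008, -0.0003, -0.0006]), 'effort': array([ -0.0001, -33.8363,  31.9937,   0.0011,  -0.0001,  -0.    ]), 'tcp_pos': array([0.17  , 0.4967, 0.2215]), 'tool_rot': array([0.    , 0.1642, 0.9864, 0.    ]), 'wrist_force': array([-0.5168,  0.4468, -0.1122]), 'ft_torque': array([ 0.0044, -0.0875, -0.0337]), 'gripper_force': 0.0, 'gripper_width': 0.08507347344908563}
[ 0.4004 -0.0106  1.126 ] [ 0.0766 -0.0025 -0.9971]
[-0.1489 -0.9254  0.9288] [ 0.4658  0.6406 -0.6105]
```

View pics/top0.png

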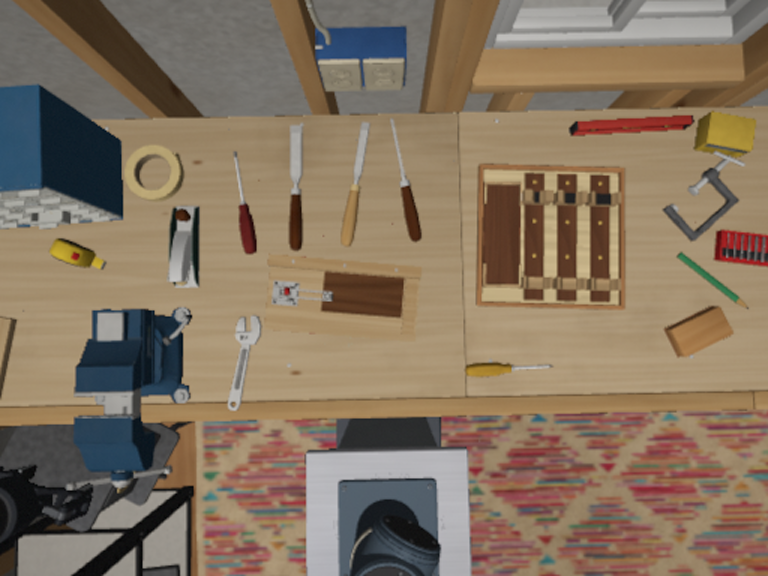

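View pics/side0.png

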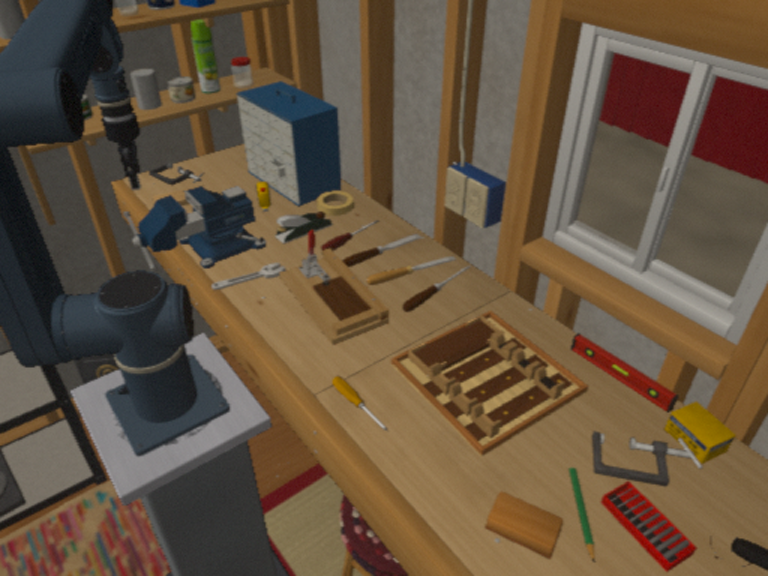

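The top view shows the chisels from left to right as wide (x≈296), medium (≈355) and narrow (≈405), with their edges away from the robot. The plane is at (184,247) and the tray at (478–624,165–307), with the plane bed on its left. I'll enlarge both areas.

```bash
python3 - <<'E'
from h import *
im=get_image('top')
a=im[105:210,312:422];cv2.imwrite('pics/tray.png',cv2.resize(a,None,fx=5.6,fy=5.6,interpolation=cv2.INTER_CUBIC))
a=im[70:195,100:290];cv2.imwrite('pics/tools.png',cv2.resize(a,None,fx=4.2,fy=4.2,interpolation=cv2.INTER_CUBIC))
E
```

```text
(no output)
```

View pics/tray.png

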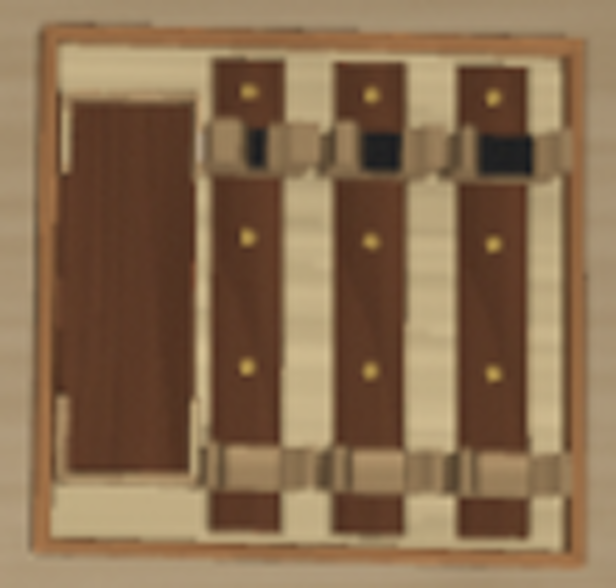

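View pics/tools.png

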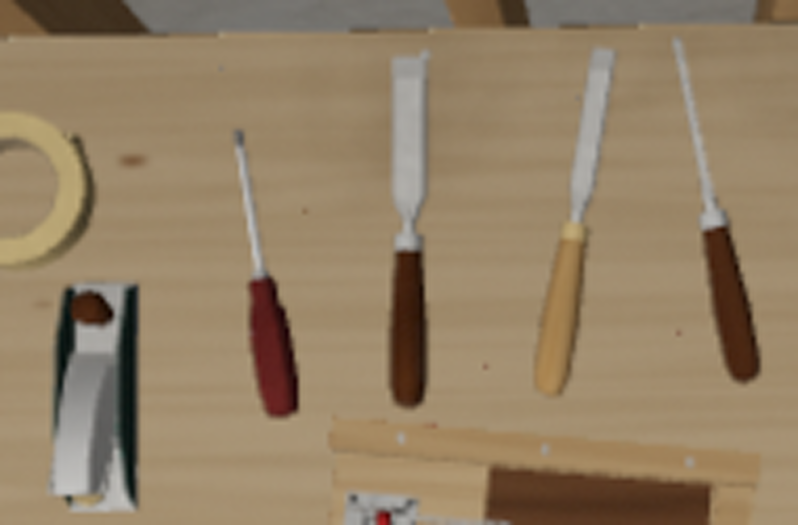

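The tray beds from left to right are plane, narrow, medium and wide. The blade rests are far from the robot, so bed +y points towards it and the chisels are already facing the right way. Next I'll compute the poses.

```bash
cat >> h.py <<'E'
def goto(p,ax,cur=None):
    """turn about tool z and shift (cm, tool axes after the turn) to bring TCP to p with closing axis (tool y) along the line ax"""
    s=read_state();w,x,y,z=s['tool_rot']
    from scipy.spatial.transform import Rotation as R
    r=R.from_quat([x,y,z,w]);M=r.as_matrix();ax=np.append(ax,0);ax/=np.linalg.norm(ax)
    if M[:,1]@ax<0: ax=-ax
    down=np.array([0,0,-1.]);T=np.c_[np.cross(ax,down),ax,down]
    t=(r.inv()*R.from_matrix(T)).as_rotvec()
    print('turn',np.round(t,4),'shift',np.round(100*T.T@(np.array(p)-s['tcp_pos']),2),'t',round(s['t'],1),'w',round(s['gripper_width'],4))
E
python3 - <<'E'
from h import *
np.set_printoptions(precision=4,suppress=True)
tr=lambda x,y,z:ray('top',312+x/5.6-.4,105+y/5.6-.4,z)
tl=lambda x,y,z:ray('top',100+x/4.2-.4,70+y/4.2-.4,z)
print('rim',[tr(*p,.018)[:2] for p in [(42,28),(585,40),(580,565),(33,552)]])
for n,a,b in [('n',(249,91),(247,367)),('m',(371,95),(370,371)),('w',(493,98),(493,374))]:
    A,B=tr(*a,.012),tr(*b,.012);print(n,A[:2],B[:2],np.linalg.norm(A-B))
print('strips',[[tr((p+q)/2,y,.01)[:2] for p,q,y in r] for r in [[(213,285,60),(208,282,531)],[(335,408,64),(331,405,534)],[(458,529,67),(457,529,537)]]])
print('pads',[tr(*p,.024)[:2] for p in [(257,148),(381,152),(505,155)]])
print('hrest',[tr(*p,.036)[:2] for p in [(250,468),(375,470),(498,473)]])
print('plane bed board',[tr(*p,.018)[:2] for p in [(66,98),(196,98),(190,476),(60,476)]])
for n,a,b in [('wide',(411,57),(408,407)),('med',(602,50),(550,393)),('nar',(677,41),(744,381))]:
    A,B=tl(*a,.006),tl(*b,.012);d=(B-A)[:2];L=np.linalg.norm(d);d/=L;print(n,'edge',A[:2],'butt',B[:2],'L',L,'dir',d,'grip',(A[:2]+B[:2])/2+d*.047)
print('plane right edge',tl(138,284,0)[:2],tl(135,511,0)[:2])
# strip-line handle axis check points
for n,p in [('wide',(408,320)),('med',(561,310)),('nar',(731,300))]: print(n,tl(*p,.02)[:2])
print(finger_overhang if not callable(finger_overhang) else finger_overhang())
E
```

```text
rim [array([ 0.7131, -0.1969]), array([ 0.7005, -0.4886]), array([ 0.4188, -0.4711]), array([ 0.4316, -0.1829])]
n [ 0.6778 -0.3084] [ 0.5281 -0.3013] 0.1498822048970085
m [ 0.6743 -0.3741] [ 0.5246 -0.3669] 0.1498498627161645
w [ 0.6713 -0.4399] [ 0.5217 -0.4325] 0.14982870246750649
strips [[array([ 0.6954, -0.3096]), array([ 0.4407, -0.2972])], [array([ 0.6918, -0.3758]), array([ 0.4377, -0.3625])], [array([ 0.6888, -0.4417]), array([ 0.4348, -0.4289])]]
pads [array([ 0.6439, -0.3082]), array([ 0.6404, -0.3742]), array([ 0.6374, -0.4401])]
hrest [array([ 0.4725, -0.2944]), array([ 0.4701, -0.3595]), array([ 0.4672, -0.4234])]
plane bed board [array([ 0.6746, -0.2085]), array([ 0.6731, -0.2782]), array([ 0.4701, -0.2672]), array([ 0.4715, -0.1985])]
wide edge [0.8064 0.1706] butt [0.5489 0.1738] L 0.25758139653202516 dir [-0.9999  0.0125] grip [0.6307 0.1728]
med edge [0.8088 0.0314] butt [0.5568 0.0726] L 0.2553266095614263 dir [-0.9869  0.1612] grip [0.6364 0.0596]
nar edge [ 0.8144 -0.0234] butt [ 0.5626 -0.0659] L 0.25538529387984626 dir [-0.9861 -0.1664] grip [ 0.6422 -0.0525]
plane right edge [0.6442 0.3706] [0.4795 0.3719]
wide [0.61  0.172]
med [0.615  0.0633]
nar [ 0.6197 -0.0577]
0.025
```

```bash
python3 - <<'E'
from h import *
goto([.642,-.0527,.2],[.1664,-.9861])
E
```

```text
turn [ 0.     -0.     -0.4969] shift [-37.4  -62.03   2.15] t 0.7 w 0.0853
```

```bash
python3 -m creep '[[0,0,-0.1242,0,0,0,100],[0,0,-0.1242,0,0,0,100],[0,0,-0.1242,0,0,0,100],[0,0,-0.1243,0,0,0,100],[0,0,0,-1.5,-2.5,0,60],[0,0,0,-2.3,-3.9,0,60],[0,0,0,-2.3,-3.9,0,60],[0,0,0,-2.3,-3.9,0,60],[0,0,0,-2.3,-3.9,0,60],[0,0,0,-2.3,-3.9,0,60]]' 100
python3 -m creep '[[0,0,0,-2.3,-3.9,0,60],[0,0,0,-2.3,-3.9,0,60],[0,0,0,-2.3,-3.9,0,60],[0,0,0,-2.3,-3.9,0,60],[0,0,0,-2.3,-3.9,0,60],[0,0,0,-2.3,-3.9,0,60],[0,0,0,-2.3,-3.9,0,60],[0,0,0,-2.3,-3.9,0,60],[0,0,0,-2.3,-3.9,0,60],[0,0,0,-2.3,-3.9,0,60]]'
python3 -m creep '[[0,0,0,-1.4,-1.0,2,60],[0,0,0,0,0,0,60],[0,0,0,0,0,0,60]]'
python3 - <<'E'
from h import *
goto([.642,-.0527,.06],[.1664,-.9861])
snap('top','a1',1)
s=read_state();print(s['tcp_pos'],s['tool_rot'],s['wrist_force'])
E
```

```text
t: 1.65
tcp_pos: [0.3357, 0.3, 0.2218]
tool_rot: [0.0, -0.084, 0.996, 0.0]
wrist_force: [0.6, 1.0, -1.0]
gripper_width: 0.0512
gripper_force: 0.0
t: 2.65
tcp_pos: [0.6275, -0.0466, 0.2215]
tool_rot: [0.0, -0.083, 0.997, 0.0]
wrist_force: [1.1, 0.9, 1.2]
gripper_width: 0.0509
gripper_force: 0.0
t: 2.95
tcp_pos: [0.6411, -0.0523, 0.2004]
tool_rot: [-0.001, -0.083, 0.997, 0.001]
wrist_force: [0.0, -0.3, 0.0]
gripper_width: 0.0513
gripper_force: 0.0
turn [ 0.0014 -0.0028 -0.0004] shift [-0.09 -0.06 14.04] t 3.0 w 0.0513
[ 0.64127176 -0.05179019  0.20171608] [-4.92109242e-04 -8.37173789e-02  9.96489370e-01  3.04908095e-04] [-0.14510103  0.20299371 -0.11337756]
```

```bash
python3 -m creep '[[0,0,0,-0.1,0,2,60],[0,0,0,0,0,3,60],[0,0,0,0,0,3,60],[0,0,0,0,0,3,60],[0,0,0,0,0,3,60],[0,0,0,0,0,2,60],[0,0,0,0,0,0.8,60],[0,0,0,0,0,0.5,60],[0,0,0,0,0,0,60],[0,0,0,0,0,0,60]]'
python3 - <<'E'
from h import *
goto([.642,-.0527,.028],[.1664,-.9861])
print(finger_overhang, read_state()['wrist_force'])
snap('side','a2',1.5)
E
```

```text
t: 4.0
tcp_pos: [0.6441, -0.0523, 0.0306]
tool_rot: [0.002, -0.084, 0.996, -0.0]
wrist_force: [0.1, 0.5, 0.9]
gripper_width: 0.0513
gripper_force: 0.0
turn [-0.0011  0.003   0.0003] shift [ 0.22 -0.01  0.26] t 4.0 w 0.0513
0.025 [0.13770018 0.45964004 0.88439765]
```

View pics/a2.png

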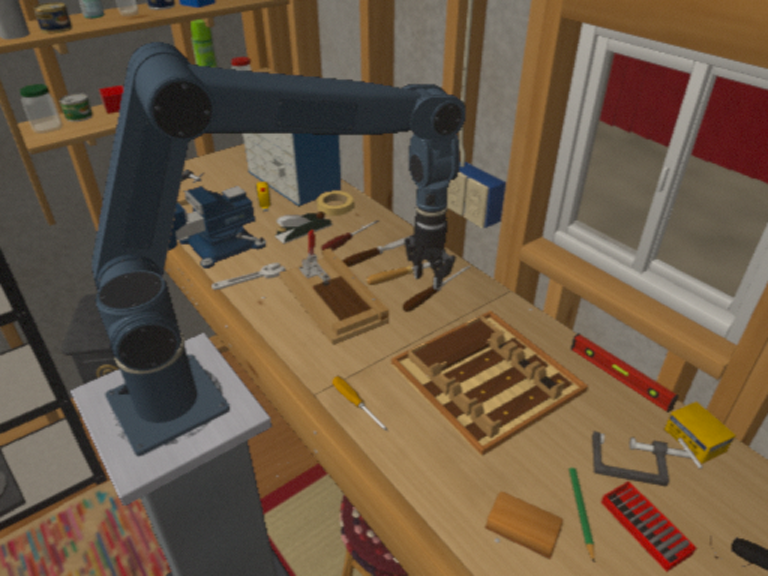

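The gripper straddles the handle near (435,282), so I'll close and lift.

```bash
python3 -m creep '[[0,0,0,0.1,0,0.2,60],[0,0,0,0,0,0,30],[0,0,0,0,0,0,15],[0,0,0,0,0,0,15],[0,0,0,0,0,0,15],[0,0,0,0,0,0,15],[0,0,0,0,0,-0.5,15],[0,0,0,0,0,-1.5,15],[0,0,0,0,0,-3,15],[0,0,0,0,0,-3,15]]' 90
python3 -m creep '[[0,0,0,0,0,-3,15],[0,0,0,0,0,-3,15],[0,0,0,0,0,-3,15],[0,0,0,0,0,-2.5,15],[0,0,0,0,0,-0.5,15],[0,0,0,0,0,0,15],[0,0,0,0,0,0,15]]'
python3 - <<'E'
from h import *
goto([.5215,-.3013,.225],[.048,.9989])
print(read_state())
snap('top','a3',1.5);snap('side','a4',1)
E
```

```text
t: 5.05
tcp_pos: [0.6416, -0.0524, 0.108]
tool_rot: [-0.0, -0.083, 0.997, 0.0]
wrist_force: [-0.7, 0.1, -0.1]
gripper_width: 0.0128
gripper_force: 0.0
t: 5.75
tcp_pos: [0.6415, -0.0524, 0.2253]
tool_rot: [-0.001, -0.083, 0.997, 0.0]
wrist_force: [-0.2, 0.1, -0.4]
gripper_width: 0.013
gripper_force: 0.0
turn [ 0.0004 -0.0018  0.2151] shift [ 10.79 -25.44   0.03] t 5.8 w 0.013
{'t': 5.75, 'qpos': array([-1.85588093e-01,  3.76395371e-01,  4.88549477e-01,  1.68476199e+00,
        4.91912567e-06, -3.52703917e-01]), 'dq': array([ 0.00045919,  0.01188861, -0.02751874, -0.00120155,  0.00019007,
        0.00051197]), 'effort': array([ 3.15379899e-02, -4.72900701e+01,  3.28414142e+01,  2.00553500e-02,
        8.16569468e-05,  6.01830649e-06]), 'tcp_pos': array([ 0.64148894, -0.05236814,  0.22527209]), 'tool_rot': array([-8.72516057e-04, -8.34606768e-02,  9.96510660e-01,  2.43225327e-04]), 'wrist_force': array([-0.21330995,  0.07024576, -0.40183686]), 'ft_torque': array([-0.02969063, -0.00672658,  0.01168183]), 'gripper_force': 0.0, 'gripper_width': 0.01298798176786801}
```

View pics/a3.png

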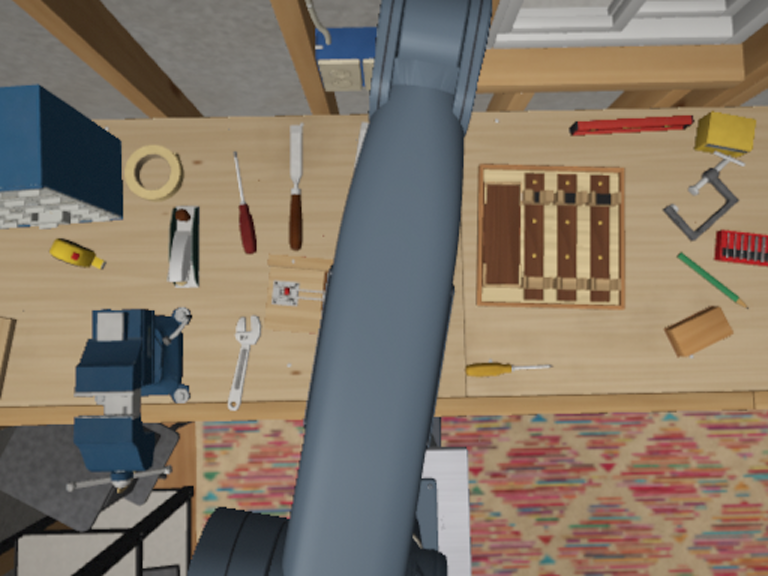

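The grip came up empty: the width is 13 mm, which is exactly the commanded 15%. I'll check the side view, enlarged, with projections.

```bash
python3 - <<'E'
from h import *
a=cv2.imread('pics/a2.png');b=cv2.resize(cv2.imread('pics/a4.png'),None,fx=1.5,fy=1.5)
z=cv2.resize(cv2.imread('pics/side0.png'),(768,576))
o=[]
for im in (z,a,b):
    c=cv2.resize(im[220:330,380:490],None,fx=2.4,fy=5.0*.48,interpolation=cv2.INTER_CUBIC).copy()
    o.append(c)
cv2.imwrite('pics/a5.png',np.hstack(o))
for n,p in [('edge',(.8144,-.0234,.006)),('butt',(.5626,-.0659,.012)),('grip',(.642,-.0525,.014))]: print(n,(proj('side',p)*1.5-[380,220])*2.4)
E
```

```text
edge [210.83929177 106.81113265]
butt [ 55.45104318 210.85119056]
grip [107.94576724 172.81025354]
```

View pics/a5.png

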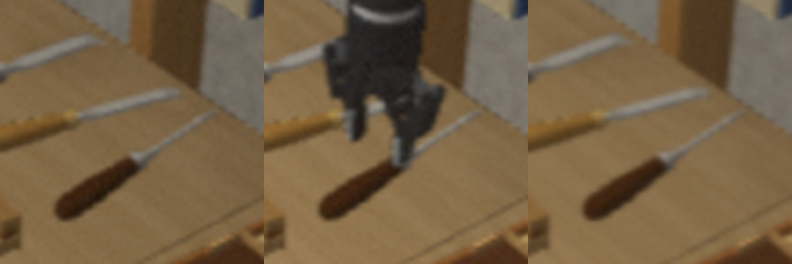

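```bash
python3 - <<'E'
from h import *
np.set_printoptions(precision=4,suppress=True)
im=get_image('side')
s=read_state();p=s['tcp_pos'];print(p,s['gripper_width'])
ax=np.array([-.1664,.9861,0])
for z in (0,-.025,.05): print(z,proj('side',p+[0,0,z]))
c=proj('side',p).astype(int);a=im[c[1]-55:c[1]+45,c[0]-50:c[0]+50].copy();a=cv2.resize(a,None,fx=6,fy=6,interpolation=cv2.INTER_CUBIC)
for z,col in ((0,(0,0,255)),(-.025,(0,255,0)),(.05,(255,0,0))):
    q=(proj('side',p+[0,0,z])-[c[0]-50,c[1]-55])*6; cv2.circle(a,tuple(q.astype(int)),6,col,2)
cv2.imwrite('pics/a6.png',a)
a=[proj('side',np.array([.6441,-.0523,.0056])+k*ax*.0257) for k in (-1,1)]
print('expected tips',[(q*1.5-[380,220])*2.4 for q in a])
E
```

```text
[ 0.641  -0.0523  0.2242] 0.01245466079410621
0 [285.6141 145.4061]
-0.025 [285.2872 151.7561]
0.05 [286.2905 132.2679]
expected tips [array([128.4629, 189.0838]), array([ 89.999 , 167.9341])]
```

View pics/a6.png

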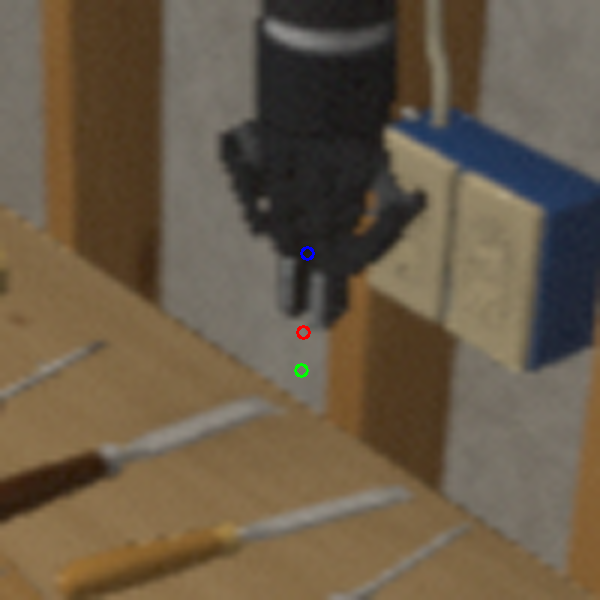

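```bash
python3 - <<'E'
from h import *
p=np.array([.17,.4967,.2215])
for c in ('top','side'):
    for z in (0,-.025,.05): print(c,z,proj(c,p+[0,0,z])*1.5)
t=cv2.imread('pics/top0.png')[426:576,0:150];s=cv2.imread('pics/side0.png')[80:230,60:210]
o=[]
for c,a,off in (('top',t,(0,426)),('side',s,(60,80))):
    a=cv2.resize(a,None,fx=2.6,fy=2.6,interpolation=cv2.INTER_CUBIC)
    for z,col in ((0,(0,0,255)),(-.025,(0,255,0)),(.05,(255,0,0))):
        q=(proj(c,p+[0,0,z])*1.5-off)*2.6; cv2.circle(a,tuple(q.astype(int)),4,col,2)
    o.append(a)
cv2.imwrite('pics/a7.png',np.hstack(o))
E
```

```text
top 0 [ 69.0688468  476.35954082]
top -0.025 [ 77.85640815 472.1348718 ]
top 0.05 [ 49.91612558 485.56731812]
side 0 [137.03001917 187.88915401]
side -0.025 [139.53520809 196.87320778]
side 0.05 [131.86259354 169.35784513]
```

View pics/a7.png

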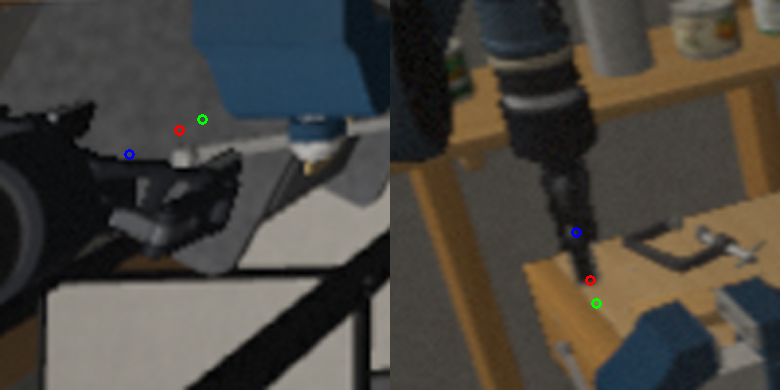

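Both views put the fingertips about 33 mm higher than the reported TCP and overhang imply, with little sideways error. That fits closing on air above the handle. I'll go lower in small steps, watching the force.

```bash
python3 -m creep '[[0,0,0,0,0,2,60],[0,0,0,0,0,3,60],[0,0,0,0,0,4,60],[0,0,0,0,0,4,60],[0,0,0,0,0,3,60],[0,0,0,0,0,2,60],[0,0,0,0,0,1.5,60],[0,0,0,0,0,1.5,60],[0,0,0,0,0,0.8,60],[0,0,0,0,0,0,60]]'
python3 -m creep '[[0,0,0,0,0,0,60],[0,0,0,0,0,0,60]]'
python3 - <<'E'
from h import *
p=read_state()['tcp_pos'];im=get_image('side')
c=proj('side',p).astype(int);a=im[c[1]-55:c[1]+45,c[0]-50:c[0]+50].copy();a=cv2.resize(a,None,fx=6,fy=6,interpolation=cv2.INTER_CUBIC)
for z,col in ((0,(0,0,255)),(.033,(0,255,0)),(.05,(255,0,0))):
    q=(proj('side',p+[0,0,z])-[c[0]-50,c[1]-55])*6; cv2.circle(a,tuple(q.astype(int)),6,col,2)
cv2.imwrite('pics/a8.png',a)
E
```

```text
t: 6.9
tcp_pos: [0.6411, -0.0523, 0.0072]
tool_rot: [-0.001, -0.083, 0.997, 0.0]
wrist_force: [-0.3, -0.7, 0.6]
gripper_width: 0.0513
gripper_force: 0.0
t: 7.1
tcp_pos: [0.6432, -0.0527, 0.0102]
tool_rot: [0.001, -0.083, 0.997, -0.0]
wrist_force: [0.0, -0.3, -0.4]
gripper_width: 0.0509
gripper_force: 0.0
```

View pics/a8.png

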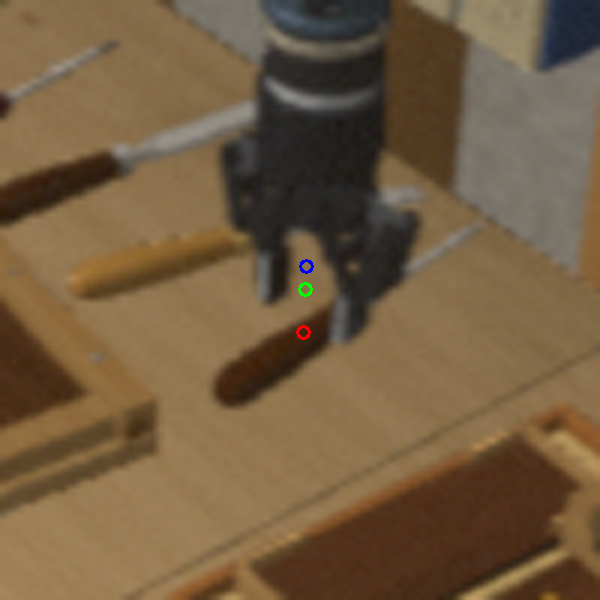

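The tips are at (265,300) and (343,340), about 17 mm above the bench, and they straddle the handle. I'll go down about 12 mm more.

```bash
python3 -m creep '[[0,0,0,0,0,0.4,60],[0,0,0,0,0,0.4,60],[0,0,0,0,0,0,60]]'
python3 -m creep '[[0,0,0,0,0,0.2,60],[0,0,0,0,0,0.2,60],[0,0,0,0,0,0,60]]'
python3 -m creep '[[0,0,0,0,0,0,40],[0,0,0,0,0,0,15],[0,0,0,0,0,0,15],[0,0,0,0,0,0,15],[0,0,0,0,0,0,15],[0,0,0,0,0,0,15]]' 60
```

```text
t: 7.45
tcp_pos: [0.6413, -0.0523, -0.0004]
tool_rot: [-0.001, -0.083, 0.997, 0.0]
wrist_force: [-0.8, -0.2, -1.6]
gripper_width: 0.0511
gripper_force: 0.0
t: 7.75
tcp_pos: [0.6416, -0.0524, -0.004]
tool_rot: [-0.0, -0.083, 0.997, 0.0]
wrist_force: [0.6, -0.2, -0.1]
gripper_width: 0.0513
gripper_force: 0.0
t: 8.35
tcp_pos: [0.6422, -0.0526, -0.0031]
tool_rot: [0.0, -0.083, 0.997, -0.0]
wrist_force: [-1.4, -0.0, 2.5]
gripper_width: 0.0209
gripper_force: 58.8
```

It holds, but 21 mm means the pads are high on the round handle. I'll open, go lower to the bench contact and regrip.

```bash
python3 -m creep '[[0,0,0,0,0,0,50],[0,0,0,0,0,0,50],[0,0,0,0,0,0.2,50],[0,0,0,0,0,0.2,50],[0,0,0,0,0,0,50]]'
python3 -m creep '[[0,0,0,0,0,0.2,50],[0,0,0,0,0,0,50]]'
python3 -m creep '[[0,0,0,0,0,0.2,50],[0,0,0,0,0,0,50]]'
```

```text
t: 8.85
tcp_pos: [0.6414, -0.0523, -0.0082]
tool_rot: [-0.001, -0.083, 0.997, 0.0]
wrist_force: [-0.6, -0.2, 0.2]
gripper_width: 0.0429
gripper_force: 0.0
t: 9.05
tcp_pos: [0.6417, -0.0524, -0.0099]
tool_rot: [-0.0, -0.083, 0.997, 0.0]
wrist_force: [-0.6, -0.3, 0.4]
gripper_width: 0.0428
gripper_force: 0.0
t: 9.25
tcp_pos: [0.6422, -0.0525, -0.0114]
tool_rot: [0.0, -0.083, 0.997, -0.0]
wrist_force: [0.2, 0.5, 0.3]
gripper_width: 0.0424
gripper_force: 0.0
```

```bash
python3 -m creep '[[0,0,0,0,0,0,30],[0,0,0,0,0,0,20],[0,0,0,0,0,0,15],[0,0,0,0,0,0,15],[0,0,0,0,0,0,15],[0,0,0,0,0,0,15]]' 60
```

```text
t: 9.85
tcp_pos: [0.6433, -0.0525, -0.0094]
tool_rot: [0.002, -0.083, 0.997, -0.0]
wrist_force: [-0.7, 1.1, 5.6]
gripper_width: 0.0209
gripper_force: 58.5
```

Same width (21 mm, the tapered handle), now with the tips at the bench. I'll lift.

```bash
python3 -m creep '[[0,0,0,0,0,0,10],[0,0,0,0,0,-0.2,10],[0,0,0,0,0,-0.5,10],[0,0,0,0,0,-1,10],[0,0,0,0,0,-2,10],[0,0,0,0,0,-2,10],[0,0,0,0,0,-3,10],[0,0,0,0,0,-3,10],[0,0,0,0,0,-3,10],[0,0,0,0,0,-3,10]]' 90
python3 -m creep '[[0,0,0,0,0,-2,10],[0,0,0,0,0,-1,10],[0,0,0,0,0,0,10],[0,0,0,0,0,0,10],[0,0,0,0,0,0,10]]'
python3 - <<'E'
from h import *
goto([.5215,-.3013,.195],[.048,.9989])
s=read_state();p=s['tcp_pos'];im=get_image('side');print(s['ft_torque'],s['wrist_force'])
c=proj('side',p).astype(int);a=im[c[1]-75:c[1]+65,c[0]-70:c[0]+70].copy();a=cv2.resize(a,None,fx=4.2,fy=4.2,interpolation=cv2.INTER_CUBIC)
cv2.imwrite('pics/a9.png',a);print(c)
E
```

```text
t: 10.85
tcp_pos: [0.6416, -0.0524, 0.167]
tool_rot: [-0.0, -0.083, 0.997, 0.0]
wrist_force: [-0.4, -0.6, -2.0]
gripper_width: 0.0204
gripper_force: 88.1
t: 11.35
tcp_pos: [0.6409, -0.0523, 0.1932]
tool_rot: [-0.002, -0.083, 0.997, 0.001]
wrist_force: [-0.1, -0.3, -2.0]
gripper_width: 0.0205
gripper_force: 88.1
turn [ 0.0009 -0.0038  0.2151] shift [ 10.73 -25.45  -0.18] t 11.3 w 0.0205
[ 0.02339344 -0.03572512 -0.0174339 ] [-0.12410581 -0.32302689 -2.00343028]
[285 153]
```

View pics/a9.png

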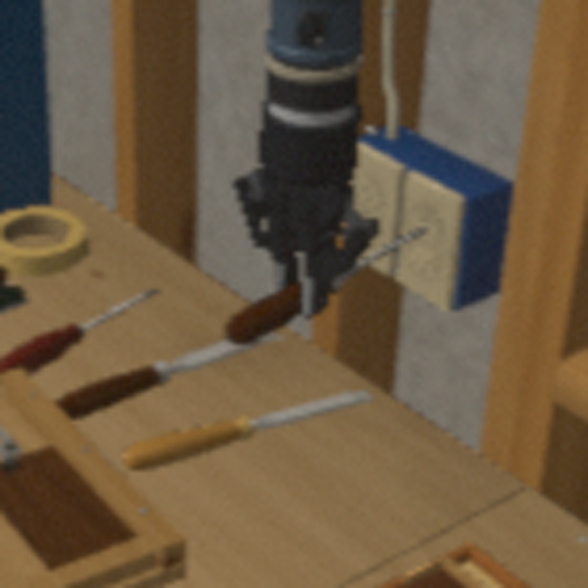

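```bash
python3 - <<'E'
from h import *
from scipy.optimize import least_squares
np.set_printoptions(precision=4,suppress=True)
p=np.array([.6432,-.0527,.0102]);c=proj('side',p).astype(int)
for z in (.015,.0185,.022): print('tip mid at z',z,ray('side',c[0]-50+304/6-.4,c[1]-55+320/6-.4,z))
d=np.array([-.9861,-.1664,0]);T=np.array([.6409,-.0523,.193])
ob=np.array([[269.8-.3,156.6-.3],[316.2-.3,133.2-.3]])
def f(v):
    s,h,pt=v; o=T+[0,0,h]; dd=d+np.array([0,0,pt])
    return np.r_[proj('side',o+dd*(.130-s))-ob[0],proj('side',o-dd*(.130+s)+[0,0,-.005])-ob[1]]
r=least_squares(f,[.047,0,0]);print('s,h,pitch',r.x,r.fun)
E
```

```text
tip mid at z 0.015 [ 0.6478 -0.0454  0.015 ]
tip mid at z 0.0185 [ 0.6447 -0.0487  0.0185]
tip mid at z 0.022 [ 0.6416 -0.0521  0.022 ]
s,h,pitch [0.0468 0.0218 0.0608] [-0.4033 -0.0093  0.5286  0.0545]
```

The grip is at y≈47 mm as intended, and the handle axis is 22–23 mm above the reported TCP. So home for this tool is TCP z ≈ 0.0115. I'll carry it to the narrow bed.

```bash
python3 -m creep '[[0,0,0.0717,0,0,0,10],[0,0,0.0717,0,0,0,10],[0,0,0.0717,0,0,0,10],[0,0,0,0.4,-1,0,10],[0,0,0,1,-2.4,0,10],[0,0,0,1.2,-2.8,0,10],[0,0,0,1.2,-2.8,0,10],[0,0,0,1.2,-2.8,0,10],[0,0,0,1.2,-2.8,0,10],[0,0,0,1.2,-2.8,0,10]]'
python3 -m creep '[[0,0,0,1.2,-2.8,0,10],[0,0,0,1,-2.4,0,10],[0,0,0,0.8,-1.9,0,10],[0,0,0,0.3,-0.9,0,10],[0,0,0,0,0,0,10],[0,0,0,0,0,0,10],[0,0,0,0,0,0,10]]'
python3 - <<'E'
from h import *
goto([.5215,-.3013,.06],[.048,.9989])
E
```

```text
t: 12.4
tcp_pos: [0.5581, -0.2242, 0.1947]
tool_rot: [-0.001, 0.023, 1.0, 0.0]
wrist_force: [1.4, 0.4, -1.8]
gripper_width: 0.0204
gripper_force: 88.1
t: 13.1
tcp_pos: [0.5232, -0.3, 0.1954]
tool_rot: [-0.0, 0.023, 1.0, 0.0]
wrist_force: [0.1, 0.2, -2.1]
gripper_width: 0.0202
gripper_force: 88.1
turn [ 0.0006 -0.0001  0.0016] shift [ 0.17 -0.14 13.54] t 13.1 w 0.0202
```

```bash
python3 -m creep '[[0,0,0,0.17,-0.14,1,10],[0,0,0,0,0,2,10],[0,0,0,0,0,3,10],[0,0,0,0,0,3,10],[0,0,0,0,0,2.5,10],[0,0,0,0,0,1.5,10],[0,0,0,0,0,0.5,10],[0,0,0,0,0,0,10],[0,0,0,0,0,0,10],[0,0,0,0,0,0,10]]'
python3 - <<'E'
from h import *
goto([.5215,-.3013,.0115],[.048,.9989])
im=get_image('side');p=read_state()['tcp_pos'];c=proj('side',p).astype(int)
cv2.imwrite('pics/b1.png',cv2.resize(im[c[1]-55:c[1]+55,c[0]-60:c[0]+75],None,fx=5,fy=5,interpolation=cv2.INTER_CUBIC))
E
```

```text
t: 14.1
tcp_pos: [0.5224, -0.3032, 0.0626]
tool_rot: [0.002, 0.024, 1.0, -0.001]
wrist_force: [-0.2, 0.0, -2.1]
gripper_width: 0.0201
gripper_force: 88.1
turn [-0.002   0.0031  0.0001] shift [0.1  0.19 5.11] t 14.1 w 0.0201
```

View pics/b1.png

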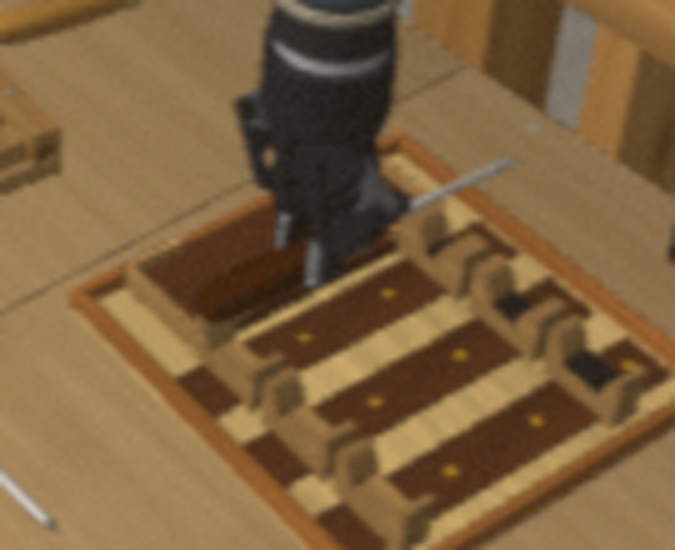

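The chisel hangs above the narrow bed, with the blade crossing near (450,180) over the far rest. I'll lower it gently.

```bash
python3 -m creep '[[0,0,0,0,0.1,1,10],[0,0,0,0,0,1,10],[0,0,0,0,0,1,10],[0,0,0,0,0,0.5,10],[0,0,0,0,0,0.5,10],[0,0,0,0,0,0,10]]'
python3 -m creep '[[0,0,0,0,0,0.3,10],[0,0,0,0,0,0.3,10],[0,0,0,0,0,0,10]]'
python3 -m creep '[[0,0,0,0,0,0.2,10],[0,0,0,0,0,0.1,10],[0,0,0,0,0,0,10]]'
python3 - <<'E'
from h import *
goto([.5215,-.3013,.0115],[.048,.9989])
im=get_image('side');p=read_state()['tcp_pos'];c=proj('side',p).astype(int)
cv2.imwrite('pics/b2.png',cv2.resize(im[c[1]-55:c[1]+55,c[0]-60:c[0]+75],None,fx=5,fy=5,interpolation=cv2.INTER_CUBIC))
E
```

```text
t: 14.75
tcp_pos: [0.5205, -0.3009, 0.0192]
tool_rot: [-0.001, 0.024, 1.0, 0.001]
wrist_force: [-0.2, 0.3, -1.5]
gripper_width: 0.0207
gripper_force: 88.1
t: 15.05
tcp_pos: [0.521, -0.3013, 0.0142]
tool_rot: [-0.0, 0.024, 1.0, 0.0]
wrist_force: [-0.5, -0.7, -2.3]
gripper_width: 0.0201
gripper_force: 88.1
t: 15.35
tcp_pos: [0.5215, -0.3016, 0.0126]
tool_rot: [0.0, 0.024, 1.0, -0.0]
wrist_force: [-0.9, 0.1, 3.7]
gripper_width: 0.0204
gripper_force: 88.6
turn [-0.0007  0.0009  0.0001] shift [0.   0.03 0.11] t 15.3 w 0.0204
```

It touched down at the predicted height (+6 N). I'll release and rise.

```bash
python3 -m creep '[[0,0,0,0,0,0.1,10],[0,0,0,0,0,0,10],[0,0,0,0,0,0,28],[0,0,0,0,0,0,34],[0,0,0,0,0,0,42],[0,0,0,0,0,0,45],[0,0,0,0,0,0,45],[0,0,0,0,0,-1,45],[0,0,0,0,0,-2,45],[0,0,0,0,0,-3,45]]'
python3 -m creep '[[0,0,0,0,0,-4,45],[0,0,0,0,0,-4,45],[0,0,0,0,0,-4,45],[0,0,0,0,0,0,45],[0,0,0,0,0,0,45]]'
python3 - <<'E'
from h import *
np.set_printoptions(precision=4,suppress=True)
s=read_state();print(s['tcp_pos'],s['wrist_force'])
goto([.6364,.0596,.19],[.1612,.9869])
im=get_image('side')
O=np.array([.4735,-.2990,.006]);d=np.array([-.9989,.048,0])
C=O-.095*d+[0,0,.015]
for n,y,z in (('butt',.13,.014),('ferrule',.0,.014),('edge',-.13,.005)): print(n,proj('side',C+d*y+[0,0,z]))
print([(dd['point'],dd['confidence']) for dd in tip_of('side','chisel_6')], proj('side',C))
cv2.imwrite('pics/c1.png',cv2.resize(im[190:300,250:400],None,fx=5,fy=5,interpolation=cv2.INTER_CUBIC))
E
```

```text
t: 16.4
tcp_pos: [0.5197, -0.3003, 0.0694]
tool_rot: [-0.002, 0.024, 1.0, 0.001]
wrist_force: [-0.7, 0.1, -0.2]
gripper_width: 0.0384
gripper_force: 0.0
t: 16.9
tcp_pos: [0.5222, -0.3021, 0.1932]
tool_rot: [0.002, 0.024, 1.0, -0.001]
wrist_force: [0.5, -0.2, -0.1]
gripper_width: 0.0383
gripper_force: 0.0
[ 0.5222 -0.3021  0.1932] [ 0.5256 -0.2227 -0.0672]
turn [-0.0025  0.0042  0.114 ] shift [-5.44 37.54  0.32] t 16.9 w 0.0383
butt [284.7668 253.8369]
ferrule [317.339  236.8937]
edge [346.7813 223.4147]
[([241.0, 317.7], 0.92), ([182.4, 274.5], 0.72), ([167.4, 258.0], 0.48)] [316.933  240.0795]
```

View pics/c1.png

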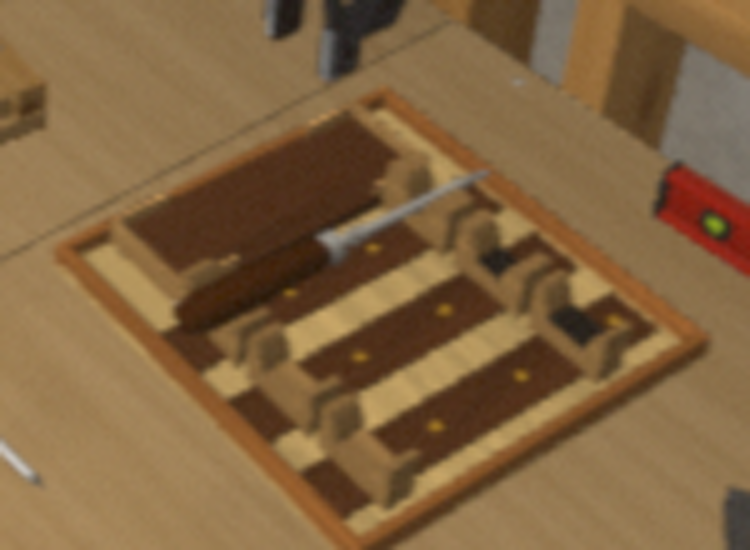

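The narrow chisel is home: its edge is at (488,172) in the crop, and the detector origin (317.7,241.0) against (316.9,240.1) predicted agrees to 1 px. Next is the medium one.

```bash
python3 -m creep '[[0,0,0.114,0,0,0,60],[0,0,0,-0.2,1.4,0,60],[0,0,0,-0.6,4.2,0,60],[0,0,0,-0.6,4.2,0,60],[0,0,0,-0.6,4.2,0,60],[0,0,0,-0.6,4.2,0,60],[0,0,0,-0.6,4.2,0,60],[0,0,0,-0.6,4.2,0,60],[0,0,0,-0.6,4.2,0,60],[0,0,0,-0.6,4.2,0,60]]'
python3 -m creep '[[0,0,0,-0.3,2.1,0,60],[0,0,0,0,0.4,0,60],[0,0,0,0,0,0,60],[0,0,0,0,0,0,60]]'
python3 - <<'E'
from h import *
goto([.6364,.0596,-.0095],[.1612,.9869])
get_image('side')
print([(d['point'],round(d['confidence'],2)) for d in tip_of('side','chisel_18')])
for n,g,d in (('m',(.6364,.0596),(-.9869,.1612)),('w',(.6307,.1728),(-.9999,.0125))): print(n,proj('side',[g[0]-.047*d[0],g[1]-.047*d[1],0]))
E
```

```text
t: 18.0
tcp_pos: [0.6261, 0.039, 0.1889]
tool_rot: [-0.001, 0.079, 0.997, 0.0]
wrist_force: [0.4, -0.6, -0.3]
gripper_width: 0.051
gripper_force: 0.0
t: 18.4
tcp_pos: [0.6333, 0.0596, 0.1898]
tool_rot: [-0.001, 0.081, 0.997, -0.0]
wrist_force: [0.8, 0.2, -0.1]
gripper_width: 0.0513
gripper_force: 0.0
turn [-0.0007 -0.0015  0.0001] shift [-0.31  0.05 19.93] t 18.4 w 0.0513
[([240.0, 316.7], 0.74), ([168.2, 257.1], 0.64), ([181.7, 274.2], 0.62)]
m [273.7895898  180.54786528]
w [254.22415205 167.30753004]
```

```bash
python3 -m creep '[[0,0,0,-0.3,0,2,60],[0,0,0,0,0,3,60],[0,0,0,0,0,4,60],[0,0,0,0,0,4,60],[0,0,0,0,0,3,60],[0,0,0,0,0,2,60],[0,0,0,0,0,1,60],[0,0,0,0,0,0.6,50],[0,0,0,0,0,0.2,50],[0,0,0,0,0,0,50]]'
python3 - <<'E'
from h import *
goto([.6364,.0596,-.0095],[.1612,.9869])
print(read_state()['wrist_force'])
E
```

```text
t: 19.5
tcp_pos: [0.6379, 0.0594, -0.0062]
tool_rot: [0.001, 0.081, 0.997, 0.0]
wrist_force: [0.2, -0.5, 0.5]
gripper_width: 0.0428
gripper_force: 0.0
turn [ 0.0003  0.0022 -0.0004] shift [ 0.15 -0.    0.33] t 19.5 w 0.0428
[ 0.18429962 -0.48742169  0.53342106]
```

```bash
python3 -m creep '[[0,0,0,0.1,0,0.2,45],[0,0,0,0,0,0.1,40],[0,0,0,0,0,0,30],[0,0,0,0,0,0,20],[0,0,0,0,0,0,10],[0,0,0,0,0,0,10],[0,0,0,0,0,0,10],[0,0,0,0,0,0,10]]' 60
python3 - <<'E'
from h import *
s=read_state();print(s['tcp_pos'])
E
python3 -m creep '[[0,0,0,0,0,0,10],[0,0,0,0,0,-0.2,10],[0,0,0,0,0,-0.5,10],[0,0,0,0,0,-1,10],[0,0,0,0,0,-2,10],[0,0,0,0,0,-2,10],[0,0,0,0,0,-3,10],[0,0,0,0,0,-3,10],[0,0,0,0,0,-3,10],[0,0,0,0,0,-3,10]]' 90
python3 -m creep '[[0,0,0,0,0,-2,10],[0,0,0,0,0,-0.7,10],[0,0,0,0,0,0,10],[0,0,0,0,0,0,10]]'
python3 - <<'E'
from h import *
goto([.5183,-.3671,.195],[.048,.9989])
s=read_state();print(s['ft_torque'],s['wrist_force'])
get_image('side')
print([(d['point'],round(d['confidence'],2)) for d in tip_of('side','chisel_18')])
p=s['tcp_pos'];print(proj('side',p+[.9869*.047,-.1612*.047,.0095]))
E
```

```text
t: 20.3
tcp_pos: [0.6366, 0.0599, -0.0094]
tool_rot: [0.001, 0.081, 0.997, 0.0]
wrist_force: [-0.7, 0.6, 5.6]
gripper_width: 0.0211
gripper_force: 60.0
[ 0.63662746  0.05991826 -0.00941457]
t: 21.3
tcp_pos: [0.6356, 0.0599, 0.168]
tool_rot: [-0.0, 0.081, 0.997, 0.0]
wrist_force: [0.4, -0.3, -0.6]
gripper_width: 0.0203
gripper_force: 87.9
t: 21.7
tcp_pos: [0.6353, 0.0599, 0.1921]
tool_rot: [-0.001, 0.081, 0.997, -0.0]
wrist_force: [0.2, -0.4, -2.0]
gripper_width: 0.0203
gripper_force: 87.9
turn [-0.0002 -0.0022 -0.114 ] shift [  9.64 -43.21  -0.29] t 21.7 w 0.0203
[ 0.04566602 -0.02773664  0.04642129] [ 0.24709731 -0.37331722 -1.97313729]
[([136.1, 279.0], 0.84), ([168.2, 255.7], 0.79)]
[274.9980233 135.3581976]
```

```bash
python3 -m creep '[[0,0,-0.114,0,0,0,10],[0,0,0,0.2,-1,0,10],[0,0,0,0.6,-2.5,0,10],[0,0,0,0.75,-3.4,0,10],[0,0,0,0.75,-3.4,0,10],[0,0,0,0.75,-3.4,0,10],[0,0,0,0.75,-3.4,0,10],[0,0,0,0.75,-3.4,0,10],[0,0,0,0.75,-3.4,0,10],[0,0,0,0.75,-3.4,0,10]]'
python3 -m creep '[[0,0,0,0.75,-3.4,0,10],[0,0,0,0.75,-3.4,0,10],[0,0,0,0.75,-3.4,0,10],[0,0,0,0.6,-2.6,0,10],[0,0,0,0.3,-1.8,0,10],[0,0,0,0.1,-0.6,0,10],[0,0,0,0,0,0,10],[0,0,0,0,0,0,10],[0,0,0,0,0,0,10]]'
python3 - <<'E'
from h import *
goto([.5183,-.3671,.06],[.048,.9989])
E
```

```text
t: 22.8
tcp_pos: [0.5609, -0.2116, 0.1925]
tool_rot: [-0.001, 0.026, 1.0, 0.0]
wrist_force: [1.2, 0.4, -0.8]
gripper_width: 0.0203
gripper_force: 88.0
t: 23.7
tcp_pos: [0.5232, -0.3588, 0.1936]
tool_rot: [0.0, 0.023, 1.0, 0.0]
wrist_force: [-0.7, -0.4, -1.2]
gripper_width: 0.0201
gripper_force: 88.0
turn [0.0004 0.0001 0.0016] shift [ 0.45 -0.85 13.36] t 23.7 w 0.0201
```

```bash
python3 -m creep '[[0,0,0,0.3,-0.5,1,10],[0,0,0,0.15,-0.35,2,10],[0,0,0,0,0,3,10],[0,0,0,0,0,3,10],[0,0,0,0,0,2.5,10],[0,0,0,0,0,1.4,10],[0,0,0,0,0,0.5,10],[0,0,0,0,0,0,10],[0,0,0,0,0,0,10],[0,0,0,0,0,0,10]]'
python3 - <<'E'
from h import *
for i in range(3): goto([.5183,-.3671,.0115],[.048,.9989]);get_image('side')
print([(d['point'],round(d['confidence'],2)) for d in tip_of('side','chisel_18')])
p=read_state()['tcp_pos'];print(proj('side',p+[.9989*.047,-.048*.047,.0095]))
E
```

```text
t: 24.7
tcp_pos: [0.5189, -0.3694, 0.0617]
tool_rot: [0.001, 0.024, 1.0, -0.001]
wrist_force: [-0.2, -0.1, -0.8]
gripper_width: 0.02
gripper_force: 88.0
turn [-0.0023  0.0029  0.0001] shift [0.07 0.23 5.02] t 24.7 w 0.02
turn [-0.0021  0.0026  0.0001] shift [0.06 0.22 5.  ] t 24.8 w 0.0199
turn [-0.0018  0.0022  0.    ] shift [0.04 0.21 4.97] t 24.8 w 0.02
[([242.1, 338.3], 0.81), ([240.3, 315.5], 0.7), ([168.9, 255.7], 0.48)]
[333.49974419 241.40677981]
```

```bash
python3 - <<'E'
from h import *
im=get_image('side')[190:300,250:400].astype(int)
ref=cv2.resize(cv2.imread('pics/c1.png'),(150,110),interpolation=cv2.INTER_AREA).astype(int)
m=(np.abs(im-ref).sum(2)>60)
p=read_state()['tcp_pos'];d=np.array([-.9989,.048,0]);C=p-.047*d+[0,0,.0095]
for n,y,z in (('butt',.13,.014),('edge',-.13,.005),('tcp',.047,-.0095)): print(n,proj('side',C+d*y+[0,0,z]))
for r in range(10,85,2): print(r+190,''.join('.#'[int(v)] for v in m[r]))
E
```

```text
butt [300.07792901 256.21177017]
edge [364.31363779 223.77452057]
tcp [321.28799059 250.10859736]
200 .................................................................##.....######################........................................................
202 .................................................................#.###..#####################.........................................................
204 .................................................................#..###.#####################.........................................................
206 ................................................................#############################.........................................................
208 ................................................................#############################.........................................................
210 ...............................................................##############################.........................................................
212 ............................................................########
[... 4187 characters left out ...]
................................................................................
268 ......................................................................................................................................................
270 ......................................................................................................................................................
272 ......................................................................................................................................................
274 ......................................................................................................................................................
```

The silhouette gives the butt at (300,256) and the edge at (366,226), against (300,256) and (364,224) predicted. That is on target, so I'll lower it.

```bash
python3 -m creep '[[0,0,0,0,0.1,1,10],[0,0,0,0,0,1,10],[0,0,0,0,0,1,10],[0,0,0,0,0,0.5,10],[0,0,0,0,0,0.5,10],[0,0,0,0,0,0,10]]'
python3 -m creep '[[0,0,0,0,0,0.3,10],[0,0,0,0,0,0.3,10],[0,0,0,0,0,0,10]]'
python3 -m creep '[[0,0,0,0,0,0.2,10],[0,0,0,0,0,0.1,10],[0,0,0,0,0,0,10],[0,0,0,0,0,0,10]]'
```

```text
t: 25.55
tcp_pos: [0.5171, -0.3669, 0.0181]
tool_rot: [-0.001, 0.024, 1.0, 0.001]
wrist_force: [-0.0, -1.1, -0.2]
gripper_width: 0.0203
gripper_force: 88.0
t: 25.85
tcp_pos: [0.5177, -0.3674, 0.0133]
tool_rot: [-0.0, 0.024, 1.0, 0.0]
wrist_force: [0.6, -0.3, -1.1]
gripper_width: 0.0202
gripper_force: 88.0
t: 26.25
tcp_pos: [0.5181, -0.3677, 0.0126]
tool_rot: [0.0, 0.024, 1.0, -0.0]
wrist_force: [-1.8, 1.3, 5.6]
gripper_width: 0.0205
gripper_force: 88.6
```

Same contact as before, so I'll release, rise and head for the wide one.

```bash
python3 -m creep '[[0,0,0,0,0,0.1,10],[0,0,0,0,0,0,10],[0,0,0,0,0,0,28],[0,0,0,0,0,0,34],[0,0,0,0,0,0,42],[0,0,0,0,0,0,45],[0,0,0,0,0,0,45],[0,0,0,0,0,-1,45],[0,0,0,0,0,-2,45],[0,0,0,0,0,-3,45]]'
python3 -m creep '[[0,0,0,0,0,-4,45],[0,0,0,0,0,-4,45],[0,0,0,0,0,-4,45],[0,0,0,0,0,0,45],[0,0,0,0,0,0,45]]'
python3 - <<'E'
from h import *
goto([.6307,.1724,.19],[.0125,.9999])
g=get_image('side')
im=g[190:300,250:400].astype(int)
ref=cv2.resize(cv2.imread('pics/c1.png'),(150,110),interpolation=cv2.INTER_AREA).astype(int)
m=(np.abs(im-ref).sum(2)>60)
O=np.array([.4703,-.3648,.006]);d=np.array([-.9989,.048,0]);C=O-.095*d+[0,0,.015]
for n,y,z in (('butt',.13,.014),('edge',-.13,.005)): print(n,proj('side',C+d*y+[0,0,z]))
for r in range(36,90,2): print(r+190,''.join('.#'[int(v)] for v in m[r]))
# wide chisel bench check in side view: dark handle + bright blade
print([(d['point'],round(d['confidence'],2)) for n in ('chisel_25','chisel_18') for d in tip_of('side',n)])
E
```

```text
t: 27.25
tcp_pos: [0.5164, -0.3663, 0.0683]
tool_rot: [-0.002, 0.024, 1.0, 0.001]
wrist_force: [-0.2, 0.0, 0.2]
gripper_width: 0.0385
gripper_force: 0.0
t: 27.75
tcp_pos: [0.5188, -0.3683, 0.1923]
tool_rot: [0.002, 0.024, 1.0, -0.002]
wrist_force: [-0.5, 0.2, 0.1]
gripper_width: 0.0387
gripper_force: 0.0
turn [-0.0031  0.0038 -0.0355] shift [-10.52  54.21   0.23] t 27.8 w 0.0387
butt [298.63307693 267.46830815]
edge [361.46801024 234.77653321]
226 ......................................................................................................................................................
228 ......................................................................................................................................................
230 ......................................................................................................................................................
232 ......................................................................................................................................................
234 ............................
[... 2977 characters left out ...]
..........................................................................................
274 ......................................................................................................................................................
276 ......................................................................................................................................................
278 ......................................................................................................................................................
[([168.2, 255.9], 0.84), ([253.9, 335.4], 0.83), ([243.2, 317.8], 0.56), ([168.2, 255.9], 0.84), ([253.9, 335.4], 0.83), ([243.2, 317.8], 0.56)]
```

The medium chisel is home too. On to the wide one.

```bash
python3 -m creep '[[0,0,-0.0355,0,0,0,60],[0,0,0,-0.2,1.2,0,60],[0,0,0,-0.8,4.1,0,60],[0,0,0,-0.8,4.1,0,60],[0,0,0,-0.8,4.1,0,60],[0,0,0,-0.8,4.1,0,60],[0,0,0,-0.8,4.1,0,60],[0,0,0,-0.8,4.1,0,60],[0,0,0,-0.8,4.1,0,60],[0,0,0,-0.8,4.1,0,60]]'
python3 -m creep '[[0,0,0,-0.8,4.1,0,60],[0,0,0,-0.8,4.1,0,60],[0,0,0,-0.8,4.1,0,60],[0,0,0,-0.8,4.1,0,60],[0,0,0,-0.5,3,0,60],[0,0,0,-0.2,0.8,0,60],[0,0,0,0,0,0,60],[0,0,0,0,0,0,60],[0,0,0,0,0,0,60]]'
python3 - <<'E'
from h import *
goto([.6307,.1724,-.0095],[.0125,.9999])
E
```

```text
t: 28.9
tcp_pos: [0.587, -0.0256, 0.1882]
tool_rot: [-0.001, 0.006, 1.0, 0.0]
wrist_force: [0.3, -0.6, -0.8]
gripper_width: 0.0512
gripper_force: 0.0
t: 29.8
tcp_pos: [0.6293, 0.1718, 0.1894]
tool_rot: [-0.0, 0.007, 1.0, -0.0]
wrist_force: [0.8, -0.9, -0.1]
gripper_width: 0.0513
gripper_force: 0.0
turn [-0.0006 -0.0006 -0.0019] shift [-0.14  0.07 19.89] t 29.8 w 0.0513
```

```bash
python3 -m creep '[[0,0,0,-0.1,0,2,60],[0,0,0,0,0,3,60],[0,0,0,0,0,4,60],[0,0,0,0,0,4,60],[0,0,0,0,0,3,60],[0,0,0,0,0,2,60],[0,0,0,0,0,1,60],[0,0,0,0,0,0.6,50],[0,0,0,0,0,0,50],[0,0,0,0,0,0,50]]'
python3 -m creep '[[0,0,0,0,0,0.2,45],[0,0,0,0,0,0.15,40],[0,0,0,0,0,0,30],[0,0,0,0,0,0,20],[0,0,0,0,0,0,10],[0,0,0,0,0,0,10],[0,0,0,0,0,0,10],[0,0,0,0,0,0,10]]' 60
```

```text
t: 30.8
tcp_pos: [0.6319, 0.1731, -0.0047]
tool_rot: [0.001, 0.006, 1.0, 0.0]
wrist_force: [0.1, -1.0, 0.3]
gripper_width: 0.0428
gripper_force: 0.0
t: 31.6
tcp_pos: [0.6309, 0.1733, -0.0094]
tool_rot: [0.0, 0.006, 1.0, 0.0]
wrist_force: [-0.5, -0.4, 4.0]
gripper_width: 0.021
gripper_force: 58.8
```

```bash
python3 -m creep '[[0,0,0,0,0,0,10],[0,0,0,0,0,-0.2,10],[0,0,0,0,0,-0.5,10],[0,0,0,0,0,-1,10],[0,0,0,0,0,-2,10],[0,0,0,0,0,-2,10],[0,0,0,0,0,-3,10],[0,0,0,0,0,-3,10],[0,0,0,0,0,-3,10],[0,0,0,0,0,-3,10]]' 90
python3 -m creep '[[0,0,0,0,0,-2,10],[0,0,0,0,0,-0.7,10],[0,0,0,0,0,0,10],[0,0,0,0,0,0,10]]'
python3 - <<'E'
from h import *
goto([.5153,-.4329,.195],[.048,.9989])
E
```

```text
t: 32.6
tcp_pos: [0.6303, 0.1731, 0.1686]
tool_rot: [0.0, 0.006, 1.0, -0.0]
wrist_force: [1.2, -0.2, -1.1]
gripper_width: 0.0201
gripper_force: 88.0
t: 33.0
tcp_pos: [0.63, 0.173, 0.1926]
tool_rot: [-0.001, 0.006, 1.0, -0.0]
wrist_force: [0.2, -0.3, -1.9]
gripper_width: 0.0205
gripper_force: 88.0
turn [-0.0005 -0.0021  0.0354] shift [  8.55 -61.07  -0.24] t 33.0 w 0.0205
```

```bash
python3 -m creep '[[0,0,0.0354,0,0,0,10],[0,0,0,0.1,-1,0,10],[0,0,0,0.3,-2.5,0,10],[0,0,0,0.5,-3.5,0,10],[0,0,0,0.5,-3.5,0,10],[0,0,0,0.5,-3.5,0,10],[0,0,0,0.5,-3.5,0,10],[0,0,0,0.5,-3.5,0,10],[0,0,0,0.5,-3.5,0,10],[0,0,0,0.5,-3.5,0,10]]'
python3 -m creep '[[0,0,0,0.5,-3.5,0,10],[0,0,0,0.5,-3.5,0,10],[0,0,0,0.5,-3.5,0,10],[0,0,0,0.5,-3.5,0,10],[0,0,0,0.5,-3.5,0,10],[0,0,0,0.5,-3.5,0,10],[0,0,0,0.5,-3.5,0,10],[0,0,0,0.5,-3.5,0,10],[0,0,0,0.4,-3,0,10],[0,0,0,0.2,-1.5,0,10]]'
python3 -m creep '[[0,0,0,0,-0.5,0,10],[0,0,0,0,0,0,10],[0,0,0,0,0,0,10],[0,0,0,0,0,0,10]]'
python3 - <<'E'
from h import *
goto([.5153,-.4329,.06],[.048,.9989])
E
```

```text
t: 34.0
tcp_pos: [0.5766, -0.1064, 0.1925]
tool_rot: [-0.001, 0.024, 1.0, 0.0]
wrist_force: [0.2, -0.6, -0.5]
gripper_width: 0.0209
gripper_force: 88.0
t: 35.0
tcp_pos: [0.5145, -0.4296, 0.1919]
tool_rot: [-0.001, 0.025, 1.0, 0.001]
wrist_force: [-0.5, 0.5, -0.8]
gripper_width: 0.02
gripper_force: 88.0
t: 35.4
tcp_pos: [0.5171, -0.4305, 0.1944]
tool_rot: [0.0, 0.023, 1.0, 0.0]
wrist_force: [-0.5, -0.4, -0.8]
gripper_width: 0.0203
gripper_force: 88.1
turn [0.0003 0.0002 0.0021] shift [ 0.17 -0.24 13.44] t 35.4 w 0.0203
```

```bash
python3 -m creep '[[0,0,0,0.1,-0.1,1,10],[0,0,0,0,-0.05,2,10],[0,0,0,0,0,3,10],[0,0,0,0,0,3,10],[0,0,0,0,0,2.5,10],[0,0,0,0,0,1.4,10],[0,0,0,0,0,0.5,10],[0,0,0,0,0,0,10],[0,0,0,0,0,0,10],[0,0,0,0,0,0,10]]'
python3 - <<'E'
from h import *
goto([.5153,-.4329,.0115],[.048,.9989])
im=get_image('side')[190:300,250:400].astype(int)
ref=cv2.resize(cv2.imread('pics/c1.png'),(150,110),interpolation=cv2.INTER_AREA).astype(int)
m=(np.abs(im-ref).sum(2)>60)
p=read_state()['tcp_pos'];d=np.array([-.9989,.048,0]);C=p-.047*d+[0,0,.0095]
for n,y,z in (('butt',.13,.014),('edge',-.13,.005)): print(n,proj('side',C+d*y+[0,0,z]))
for r in range(40,95,2): print(r+190,''.join('.#'[int(v)] for v in m[r]))
E
```

```text
t: 36.4
tcp_pos: [0.5164, -0.4345, 0.0622]
tool_rot: [0.001, 0.024, 1.0, -0.001]
wrist_force: [-0.2, 0.2, -1.2]
gripper_width: 0.0202
gripper_force: 88.0
turn [-0.0026  0.0027  0.0002] shift [0.12 0.16 5.07] t 36.4 w 0.0202
butt [315.92408272 270.12009768]
edge [380.93822021 235.16490047]
230 ............................................................................#################################.........................................
232 ..........................................................................##################################..........................................
234 ...........................................................................################################...........................................
236 ..................................................................................########################.######...........#######...................
238 ...................................................................................######################.########......############..................
240 ...............................
[... 2829 characters left out ...]
................................................................................
278 ......................................................................................................................................................
280 ......................................................................................................................................................
282 ......................................................................................................................................................
284 ......................................................................................................................................................
```

On target again (butt (316,270), edge (381,238)). I'll lower it.

```bash
python3 -m creep '[[0,0,0,0.05,0.1,1,10],[0,0,0,0,0,1,10],[0,0,0,0,0,1,10],[0,0,0,0,0,0.5,10],[0,0,0,0,0,0.5,10],[0,0,0,0,0,0,10]]'
python3 -m creep '[[0,0,0,0,0,0.3,10],[0,0,0,0,0,0.3,10],[0,0,0,0,0,0,10]]'
python3 -m creep '[[0,0,0,0,0,0.2,10],[0,0,0,0,0,0.1,10],[0,0,0,0,0,0,10],[0,0,0,0,0,0,10]]'
```

```text
t: 37.05
tcp_pos: [0.5143, -0.4319, 0.0185]
tool_rot: [-0.001, 0.024, 1.0, 0.001]
wrist_force: [-0.3, 0.6, -0.8]
gripper_width: 0.0198
gripper_force: 88.0
t: 37.35
tcp_pos: [0.5148, -0.4324, 0.0138]
tool_rot: [-0.0, 0.024, 1.0, 0.0]
wrist_force: [-0.6, -0.2, -1.8]
gripper_width: 0.0201
gripper_force: 88.1
t: 37.75
tcp_pos: [0.5152, -0.4328, 0.0127]
tool_rot: [0.0, 0.024, 1.0, -0.001]
wrist_force: [-1.9, 2.0, 5.2]
gripper_width: 0.0202
gripper_force: 88.7
```

```bash
python3 -m creep '[[0,0,0,0,0,0.1,10],[0,0,0,0,0,0,10],[0,0,0,0,0,0,28],[0,0,0,0,0,0,34],[0,0,0,0,0,0,42],[0,0,0,0,0,0,45],[0,0,0,0,0,0,45],[0,0,0,0,0,-1,45],[0,0,0,0,0,-2,45],[0,0,0,0,0,-3,45]]'
python3 -m creep '[[0,0,0,0,0,-4,45],[0,0,0,0,0,-4,45],[0,0,0,0,0,-4,45],[0,0,0,0,0,0,45],[0,0,0,0,0,0,45]]'
python3 - <<'E'
from h import *
goto([.562,.395,.195],[.008,1.])
im=get_image('side')[190:300,250:400].astype(int)
ref=cv2.resize(cv2.imread('pics/c1.png'),(150,110),interpolation=cv2.INTER_AREA).astype(int)
m=(np.abs(im-ref).sum(2)>60)
for r in range(40,95,2): print(r+190,''.join('.#'[int(v)] for v in m[r]))
print([(d['point'],round(d['confidence'],2)) for d in tip_of('side','block_plane')],proj('side',[.562,.395,0]))
E
```

```text
t: 38.75
tcp_pos: [0.5137, -0.4312, 0.0687]
tool_rot: [-0.002, 0.024, 1.0, 0.002]
wrist_force: [0.7, 0.4, -0.5]
gripper_width: 0.0385
gripper_force: 0.0
t: 39.25
tcp_pos: [0.5159, -0.4335, 0.1932]
tool_rot: [0.002, 0.024, 1.0, -0.002]
wrist_force: [-0.5, -0.3, -0.4]
gripper_width: 0.0385
gripper_force: 0.0
turn [-0.0038  0.0039 -0.0399] shift [-3.95 82.88 -0.18] t 39.2 w 0.0385
230 .................................................................................................########.............................................
232 ......................................................................................................................................................
234 ......................................................................................................................................................
236 ..........................................................................................................#######.....................................
238 ...............................................................................................
[... 2973 characters left out ...]
...........................
278 ................................................................##############.##.....................................................................
280 ...............................................................################.......................................................................
282 ................................................................#.#########...........................................................................
284 ....................................................................####..............................................................................
[([154.6, 202.4], 0.87)] [201.72590315 153.45938995]
```

All three chisels are in. Now the plane.

```bash
python3 -m creep '[[0,0,-0.04,0,0,0,80],[0,0,0,-0.1,1.4,0,100],[0,0,0,-0.2,3,0,100],[0,0,0,-0.2,4.3,0,100],[0,0,0,-0.2,4.3,0,100],[0,0,0,-0.2,4.3,0,100],[0,0,0,-0.2,4.3,0,100],[0,0,0,-0.2,4.3,0,100],[0,0,0,-0.2,4.3,0,100],[0,0,0,-0.2,4.3,0,100]]'
python3 -m creep '[[0,0,0,-0.2,4.3,0,100],[0,0,0,-0.2,4.3,0,100],[0,0,0,-0.2,4.3,0,100],[0,0,0,-0.2,4.3,0,100],[0,0,0,-0.2,4.3,0,100],[0,0,0,-0.2,4.3,0,100],[0,0,0,-0.2,4.3,0,100],[0,0,0,-0.2,4.3,0,100],[0,0,0,-0.2,4.3,0,100],[0,0,0,-0.2,4.3,0,100]]'
python3 -m creep '[[0,0,0,-0.1,3,0,100],[0,0,0,-0.1,1.7,0,100],[0,0,0,0,0.5,0,100],[0,0,0,0,0,0,100],[0,0,0,0,0,0,100]]'
python3 - <<'E'
from h import *
goto([.562,.395,-.001],[.008,1.])
E
```

```text
t: 40.35
tcp_pos: [0.5332, -0.0855, 0.1877]
tool_rot: [-0.002, 0.004, 1.0, 0.001]
wrist_force: [0.4, -0.1, 0.1]
gripper_width: 0.0853
gripper_force: 0.0
t: 41.35
tcp_pos: [0.5567, 0.3434, 0.1875]
tool_rot: [-0.002, 0.004, 1.0, -0.001]
wrist_force: [0.6, -0.7, 0.5]
gripper_width: 0.0852
gripper_force: 0.0
t: 41.85
tcp_pos: [0.5602, 0.3929, 0.1891]
tool_rot: [-0.001, 0.004, 1.0, -0.001]
wrist_force: [-0.3, 0.2, -0.0]
gripper_width: 0.0851
gripper_force: 0.0
turn [-0.0015 -0.0015 -0.0008] shift [-0.18  0.21 19.01] t 41.9 w 0.0851
```

```bash
python3 -m creep '[[0,0,0,-0.1,0.2,2,100],[0,0,0,0,0,3,100],[0,0,0,0,0,3,100],[0,0,0,0,0,3,100],[0,0,0,0,0,3,100],[0,0,0,0,0,2,100],[0,0,0,0,0,1.2,100],[0,0,0,0,0,0.8,100],[0,0,0,0,0,0.5,100],[0,0,0,0,0,0,100]]'
python3 -m creep '[[0,0,0,0,0,0.3,100],[0,0,0,0,0,0,70],[0,0,0,0,0,0,55],[0,0,0,0,0,0,45],[0,0,0,0,0,0,45],[0,0,0,0,0,0,45],[0,0,0,0,0,0,45],[0,0,0,0,0,0,45]]' 80
```

```text
t: 42.85
tcp_pos: [0.5618, 0.396, 0.0054]
tool_rot: [0.0, 0.004, 1.0, 0.0]
wrist_force: [-0.6, -0.7, -0.5]
gripper_width: 0.0856
gripper_force: 0.0
t: 43.65
tcp_pos: [0.5622, 0.3956, 0.0032]
tool_rot: [0.001, 0.004, 1.0, -0.0]
wrist_force: [-0.7, -4.2, 5.7]
gripper_width: 0.0457
gripper_force: 87.6
```

```bash
python3 -m creep '[[0,0,0,0,0,0,40],[0,0,0,0,0,0,40]]' 120
python3 -m creep '[[0,0,0,0,0,-0.1,40],[0,0,0,0,0,-0.2,40],[0,0,0,0,0,-0.5,40],[0,0,0,0,0,-1,40],[0,0,0,0,0,-2,40],[0,0,0,0,0,-2,40],[0,0,0,0,0,-3,40],[0,0,0,0,0,-3,40],[0,0,0,0,0,-3,40],[0,0,0,0,0,-3,40]]' 120
python3 -m creep '[[0,0,0,0,0,-2,40],[0,0,0,0,0,-0.7,40],[0,0,0,0,0,0,40],[0,0,0,0,0,0,40]]'
python3 - <<'E'
from h import *
goto([.5716,-.2376,.21],[.048,.9989])
s=read_state();print(s['ft_torque'])
get_image('side');print([(d['point'],round(d['confidence'],2)) for d in tip_of('side','block_plane')],proj('side',s['tcp_pos']-[0,0,.002]))
E
```

```text
t: 43.85
tcp_pos: [0.5623, 0.3959, 0.0034]
tool_rot: [0.001, 0.004, 1.0, -0.0]
wrist_force: [-0.3, -3.6, 5.9]
gripper_width: 0.045
gripper_force: 124.6
t: 44.85
tcp_pos: [0.5603, 0.3963, 0.1801]
tool_rot: [-0.001, 0.004, 1.0, -0.0]
wrist_force: [0.7, 0.2, -8.5]
gripper_width: 0.0453
gripper_force: 123.8
t: 45.25
tcp_pos: [0.5607, 0.396, 0.2048]
tool_rot: [-0.002, 0.004, 1.0, -0.001]
wrist_force: [-0.7, -0.5, -8.1]
gripper_width: 0.0449
gripper_force: 124.1
turn [-0.0015 -0.0031  0.0403] shift [ -4.13 -63.24  -0.52] t 45.2 w 0.0449
[-0.04222056 -0.02092004 -0.03583625]
[([111.3, 196.4], 0.88)] [197.14948144 110.43486936]
```

```bash
python3 -m creep '[[0,0,0.0403,0,0,-0.4,40],[0,0,0,-0.1,-1,0,40],[0,0,0,-0.1,-2,0,40],[0,0,0,-0.2,-3.1,0,40],[0,0,0,-0.2,-3.1,0,40],[0,0,0,-0.2,-3.1,0,40],[0,0,0,-0.2,-3.1,0,40],[0,0,0,-0.2,-3.1,0,40],[0,0,0,-0.2,-3.1,0,40],[0,0,0,-0.2,-3.1,0,40]]'
python3 -m creep '[[0,0,0,-0.2,-3.1,0,40],[0,0,0,-0.2,-3.1,0,40],[0,0,0,-0.2,-3.1,0,40],[0,0,0,-0.2,-3.1,0,40],[0,0,0,-0.2,-3.1,0,40],[0,0,0,-0.2,-3.1,0,40],[0,0,0,-0.2,-3.1,0,40],[0,0,0,-0.2,-3.1,0,40],[0,0,0,-0.2,-3.1,0,40],[0,0,0,-0.2,-3.1,0,40]]'
python3 -m creep '[[0,0,0,-0.2,-3.1,0,40],[0,0,0,-0.1,-2.3,0,40],[0,0,0,0,-1.3,0,40],[0,0,0,0,-0.5,0,40],[0,0,0,0,0,0,40],[0,0,0,0,0,0,40],[0,0,0,0,0,0,40]]'
python3 - <<'E'
from h import *
goto([.5716,-.2376,.06],[.048,.9989])
E
```

```text
t: 46.35
tcp_pos: [0.5646, 0.1466, 0.2101]
tool_rot: [-0.001, 0.024, 1.0, -0.0]
wrist_force: [0.7, -0.8, -6.9]
gripper_width: 0.0446
gripper_force: 124.1
t: 47.35
tcp_pos: [0.5693, -0.1635, 0.2101]
tool_rot: [-0.001, 0.024, 1.0, 0.0]
wrist_force: [0.4, 0.4, -8.0]
gripper_width: 0.0453
gripper_force: 124.1
t: 48.05
tcp_pos: [0.5703, -0.2326, 0.2112]
tool_rot: [0.0, 0.023, 1.0, 0.0]
wrist_force: [0.6, -0.6, -7.8]
gripper_width: 0.045
gripper_force: 124.1
turn [0.0006 0.0001 0.0015] shift [-0.16 -0.49 15.12] t 48.0 w 0.045
```

```bash
python3 -m creep '[[0,0,0,-0.1,-0.3,1,40],[0,0,0,0,-0.15,2,40],[0,0,0,0,0,3,40],[0,0,0,0,0,3,40],[0,0,0,0,0,3,40],[0,0,0,0,0,1.8,40],[0,0,0,0,0,0.8,40],[0,0,0,0,0,0.3,40],[0,0,0,0,0,0,40],[0,0,0,0,0,0,40]]'
python3 -m creep '[[0,0,0,0,0,0,40],[0,0,0,0,0,0,40]]'
python3 - <<'E'
from h import *
goto([.5716,-.2376,.0205],[.048,.9989])
im=get_image('side');p=read_state()['tcp_pos'];c=proj('side',p).astype(int)
print([(d['point'],round(d['confidence'],2)) for d in tip_of('side','block_plane')],proj('side',p-[0,0,.002]))
cv2.imwrite('pics/d1.png',cv2.resize(im[c[1]-50:c[1]+60,c[0]-65:c[0]+75],None,fx=5,fy=5,interpolation=cv2.INTER_CUBIC))
E
```

```text
t: 49.05
tcp_pos: [0.5722, -0.2391, 0.0639]
tool_rot: [0.002, 0.024, 1.0, -0.001]
wrist_force: [0.2, -0.5, -7.9]
gripper_width: 0.0449
gripper_force: 124.1
t: 49.25
tcp_pos: [0.5717, -0.239, 0.0634]
tool_rot: [0.001, 0.024, 1.0, -0.001]
wrist_force: [-0.1, -0.2, -8.8]
gripper_width: 0.0449
gripper_force: 124.1
turn [-0.0011  0.0021 -0.0002] shift [0.02 0.14 4.29] t 49.2 w 0.0449
[([222.4, 304.6], 0.64), ([270.3, 238.2], 0.42)] [304.70944123 219.50490427]
```

View pics/d1.png

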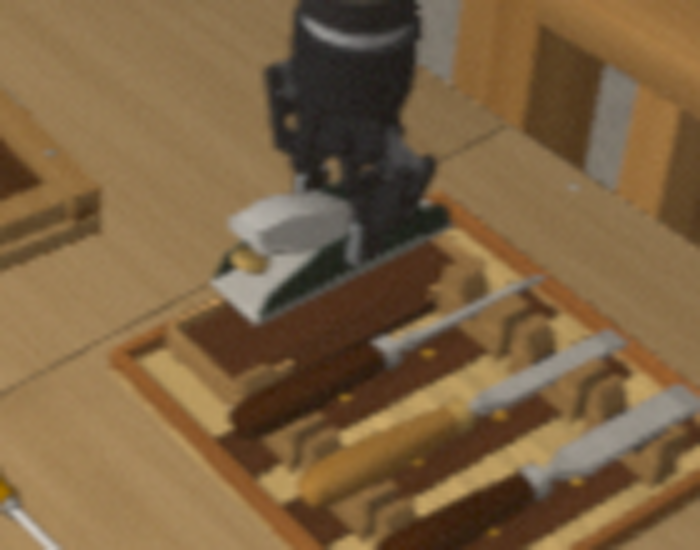

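The plane is level above its bed, its near end around (250,310), and all three chisels lie in their slots. I'll lower it.

```bash
python3 -m creep '[[0,0,0,0,0.12,0.8,40],[0,0,0,0,0,1,40],[0,0,0,0,0,1,40],[0,0,0,0,0,0.5,40],[0,0,0,0,0,0.2,40],[0,0,0,0,0,0,40],[0,0,0,0,0,0,40]]'
python3 -m creep '[[0,0,0,0,0,0.2,40],[0,0,0,0,0,0.2,40],[0,0,0,0,0,0,40],[0,0,0,0,0,0,40]]'
python3 -m creep '[[0,0,0,0,0,0.2,40],[0,0,0,0,0,0,40],[0,0,0,0,0,0,40]]'
```

```text
t: 50.05
tcp_pos: [0.5713, -0.2375, 0.0274]
tool_rot: [0.0, 0.024, 1.0, -0.0]
wrist_force: [-0.9, -0.7, -7.5]
gripper_width: 0.0451
gripper_force: 124.3
t: 50.45
tcp_pos: [0.5709, -0.2373, 0.0229]
tool_rot: [-0.0, 0.024, 1.0, 0.0]
wrist_force: [0.7, -0.6, -7.8]
gripper_width: 0.0451
gripper_force: 124.3
t: 50.75
tcp_pos: [0.5714, -0.2376, 0.0214]
tool_rot: [0.0, 0.024, 1.0, -0.0]
wrist_force: [0.9, -0.6, -6.4]
gripper_width: 0.0451
gripper_force: 124.3
```

```bash
python3 -m creep '[[0,0,0,0,0,0.1,40],[0,0,0,0,0,0,40],[0,0,0,0,0,0,40]]'
python3 -m creep '[[0,0,0,0,0,0.1,40],[0,0,0,0,0,0,40],[0,0,0,0,0,0,40]]'
```

```text
t: 51.05
tcp_pos: [0.5714, -0.2375, 0.0214]
tool_rot: [0.001, 0.024, 1.0, -0.0]
wrist_force: [-1.9, 1.6, 0.9]
gripper_width: 0.045
gripper_force: 125.3
t: 51.35
tcp_pos: [0.5714, -0.2375, 0.0213]
tool_rot: [0.001, 0.024, 1.0, -0.0]
wrist_force: [-3.0, 3.0, 6.0]
gripper_width: 0.0451
gripper_force: 126.4
```

It's seated. I'll release and retreat.

```bash
python3 -m creep '[[0,0,0,0,0,0,52],[0,0,0,0,0,0,56],[0,0,0,0,0,0,62],[0,0,0,0,0,0,68],[0,0,0,0,0,0,68],[0,0,0,0,0,0,68],[0,0,0,0,0,-0.5,68],[0,0,0,0,0,-1,68],[0,0,0,0,0,-2,68],[0,0,0,0,0,-3,68]]'
python3 -m creep '[[0,0,0,0,0,-4,68],[0,0,0,0,0,-4,68],[0,0,0,0,0,-4,68],[0,0,0,0,3,0,68],[0,0,0,0,4,0,68],[0,0,0,0,4,0,68],[0,0,0,0,4,0,68],[0,0,0,0,4,0,68],[0,0,0,0,4,0,68],[0,0,0,0,4,0,68]]'
python3 -m creep '[[0,0,0,0,4,0,68],[0,0,0,0,4,0,68],[0,0,0,0,2,0,68],[0,0,0,0,0,0,68],[0,0,0,0,0,0,68]]'
python3 - <<'E'
from h import *
for c in ('side','top'):
    im=snap(c,'end_'+c)
    for n,z in (('block_plane',.018),('chisel_6',.021)):
        print(c,n,[(np.round(d['point'],1),round(d['confidence'],2),np.round(ray(c,d['point'][1],d['point'][0],z)[:2],3)) for d in tip_of(c,n)])
# edges of the plane in top crop: compare with home box
np.set_printoptions(precision=1,suppress=True)
print('plane home px',proj('side',[.5716,-.2376,.018]),proj('top',[.5716,-.2376,.018]))
im=cv2.cvtColor(get_image('top'),cv2.COLOR_BGR2GRAY)
for r in range(112,196,4): print(r,''.join(' .:-=+*#%@'[v//26] for v in im[r,316:424]))
E
```

```text
t: 52.35
tcp_pos: [0.5697, -0.2366, 0.0833]
tool_rot: [-0.002, 0.024, 1.0, 0.001]
wrist_force: [-0.4, -0.2, 1.0]
gripper_width: 0.058
gripper_force: 0.0
t: 53.35
tcp_pos: [0.5841, 0.0339, 0.2054]
tool_rot: [0.001, 0.024, 1.0, -0.0]
wrist_force: [0.2, -1.4, 0.2]
gripper_width: 0.0582
gripper_force: 0.0
t: 53.85
tcp_pos: [0.5889, 0.1324, 0.2048]
tool_rot: [0.001, 0.024, 1.0, -0.0]
wrist_force: [0.4, 0.3, 1.0]
gripper_width: 0.058
gripper_force: 0.0
side block_plane []
side chisel_6 [(array([238.3, 315.4]), 0.89, array([ 0.57 , -0.295])), (array([253. , 332.7]), 0.85, array([ 0.567, -0.374])), (array([266.6, 346. ]), 0.62, array([ 0.559, -0.436]))]
top block_plane [(array([160.4, 331.4]), 0.62, array([ 0.558, -0.228]))]
top chisel_6 [(array([156.4, 353.4]), 0.97, array([ 0.568, -0.294])), (array([157.8, 379. ]), 0.74, array([ 0.563, -0.37 ])), (array([154.9, 403.1]), 0.62, array([ 0.57 , -0.442])), (array([191.1, 399.8]), 0.52, array([ 0.462, -0.427]))]
plane home px [303.5 229.1] [334.3 155.9]
112 **+=====+++===+++++======+++===================================++++++++++++++++++++++++++
[... 1579 characters left out ...]
....+*####=-===*******
172 *+==+-::-:::-******########+=--*#+::::...:::..+########+::::-=+++++=+*#######+::::........:*####=-===+******
176 *+==+-++=:-:=#****##%%%%%%#+*=+*#+::::...::::.+########+::::-=++++++=*#######+::::.........*####=-===*******
180 *+==+-++=:--#####*******#+:::-***=:::.....:::.=*#######+::::-=++++++=*#######+::::.........=####+-===*******
184 *+==+-++-:::::::::::::-::::::-*+++=--:....:::.-********=-----=++++++=+*######+---:.........-*###+:=+=*******
188 *+=++-+=-:::::::::::::-::::::-*+-+=-=-....:::.-===++=--=+=-===++++++=====++=--=+==-........:====+++++*******
192 *+=+++###################***#***+=--=-....:::.-+++**++====-===++++++==+++++=--=+==:....:::.:=+==+++++*******
```

The plane sits inside its fence (rows 127–181, between fences at about 123 and 190), the chisels are in their slots, and the robot is clear. I'm handing the job in.

```bash
python3 -c "from bench import *; print(sign_off())"
```

```text
the job is handed in; nothing more can be done
None
```

All three chisels lie in their matching beds and the block plane stands flat in its fenced bed. The screwdrivers were left alone, and the job was handed in after about 54 s of robot time; `sign_off()` gave no verdict.

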